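# Build the sieve stack on the shaker, finest mesh lowest

### The arm

A 6-joint arm with a two-finger parallel gripper is mounted at the origin on a cart in front of the work surface, level with it; the furniture and walls round the work are solid. World frame = base frame: x ahead of the robot, y to its left, z up, the work surface at z = 0. Lengths are in mm, angles in rad, forces in N, time in s.
With the tool pointing down it reaches from about 350 to 975 mm from the base axis. Payload 7.1 kg.
Tool frame: the origin (TCP) lies at the very end of the fingers, on their centre line; the grasp point (between the pads) lies 19 mm behind it; y points along the fingers, x is the direction in which the jaws open and shut, and the axes are right-handed (so a half turn about y gives the same grasp; the last joint's range is limited). The gripper opens to 88 mm and grips with 3 to 60 N. Pads are 20 mm wide; open, the fingers measure 115 mm over their backs; the gripper's body (75 mm by 178 mm) begins 61 mm behind the grasp point.
Start: joints at [1.184, 0.423, 1.63, -0, 1.089, -0.019], TCP at [224.695, 583.195, 187.075] pointing down, gripper open.
Joint ranges: [-3, 3], [-0.9, 2.11], [0.09, 2.58], [-1.31, 4.45], [0.11, 2.69], [-2.54, 2.54]. Speed limits (rad/s): [2.39, 2.39, 3.01, 3.14, 3.14, 3.14].

### API

Orientations are given as a rotation vector (axis times angle).
In Python, from workcell import ctrl gives the robot as it stands. The module is installed in compiled form; this text tells all that it offers.
- The arm moves only by the tool jog_arm, never from a script. Its argument "steps" is a list of rows, each an object with "turn": the turn, a rotation vector about the world's x, y, z scaled (see below), a list of three; "dp": the shift along the world's x, y, z scaled (see below), a list of three; "claw": the opening, from 0 (shut) to 1 (fully open). In form: [{"turn": [wx, wy, wz], "dp": [x, y, z], "claw": claw}, ...]. A call has 1 to 12 rows; each row is the pose to reach, as a shift and turn from the pose measured when the call began, turning the shorter way round; what a row does not reach only later rows make up. The controller multiplies each number of a shift by 80 mm and each number of a turn by pi rad. A row lasts 1/12 s, in which the tool goes at most 41.7 mm and 7.16 degrees, less where a joint would pass 70% of its speed; a pose out of reach is approached as far as the arm can. A call with a number of a shift or a turn outside -1 to 1 is refused whole. A call with a gripper value outside its range is refused whole. The fingers move at their own pace and stop on an object; the grip force is fixed at half the most. Time passes only in rows, so rows that repeat a pose let the fingers close. It gives the time, the measured TCP pose, the force and the opening at its end, in the units of the state.
- ctrl.get_obs(): the state, without advancing time (a new reading comes with each control period).
- ctrl.get_image(name): name is "side" or "top" or "wrist"; returns a dict with "img" (420x560x3 uint8, red, green, blue), "range_z" (420x560 float32, mm along the optical axis (not along the pixel's ray), 0 where there is no reading), "fovy" (degrees; the focal length in pixels is half the picture's height over the tangent of half this angle, whatever the lens; pixels are square), "cx", "cy" (the principal point, pixels), "dist_coeffs" ([k1, k2, p1, p2, k3] as OpenCV has them; the pictures are not rectified), "camera_from_world" (4x4, takes a point from world to camera coordinates); the wrist camera has in their place "hand_eye" (4x4, takes a point from camera to tool coordinates, whose origin is the TCP and whose axes are the tool frame's). Camera axes: x right, y down, z forward; pixel columns grow to the right and rows downward; lengths in mm; the calibration is good to about 2 mm. A picture is of the moment at which its call begins: read the wrist's pose just before it.
- ctrl.close_job(): hands the job in, once; it reports no verdict.
The state is a dict: "t": time; "qpos": joint angles; "qvel": joint speeds; "joint_torque": joint torques, N m; "ee_pos": TCP position; "orientation": TCP orientation; "ft_force": force on the tool from outside, world axes, zero at the start; "moment": the same for the moment, N m; "width": finger opening in mm.
Only numpy, scipy, OpenCV 4.12 (cv2) and the standard library are available. Lean on these libraries where they do the work, as an engineer would, in place of code of your own. Each camera call takes 0.05 s, during which the arm holds its last target.

### The job

Get the sieve shaker ready to grade the broken herb: set the collecting pan into the shaker's round seat, then stack on it the fine (blue), the medium (yellow) and the coarse (red) sieve in this order from below, and close the stack with the lid. Each part must sit fully home in the one beneath; leave the other things on the table where they are.

Things in the scene. Friction and masses are not known exactly. Their poses are not given: they have to be found in the camera images.
- shaker_seat (a point): Mouth centre of the round seat on the fixed grey sieve shaker (round drum 136 mm wide): a short aluminium cup 70 mm above the table, 66 mm wide outside, bore 57 mm wide and 12 mm deep, on a round plate 96 mm wide (its top 15 mm below the mouth). z up, x away from the shaker's control panel. The pan's spigot goes in until its shoulder is on the seat's rim: pan origin 10 mm below this point
- pan: Collecting pan, black band: upright steel cup, 80-145 g. Origin: centre of its underside, z up, round. Heights above it in mm: 0-10 spigot, 45 wide at the foot, tapering out to 55 wide at 7; shoulder at 10; band 14-34, 64 wide, grip here; rim at 40, 61 wide, bore 57 wide and 16 deep. The next part's spigot goes in the bore, its shoulder on this rim: its origin 30 above this one
- sieve_fine: Fine sieve, close mesh inside: upright blue plastic cup, 70-120 g. Origin: centre of its underside, z up, round. Heights above it in mm: 0-10 spigot, 45 wide at the foot, tapering out to 55 wide at 7; shoulder at 10; band 14-34, 64 wide, grip here; rim at 40, 61 wide, bore 57 wide and 16 deep. The next part's spigot goes in the bore, its shoulder on this rim: its origin 30 above this one
- sieve_medium: Medium sieve, middle mesh inside: upright yellow plastic cup, 70-120 g. Origin: centre of its underside, z up, round. Heights above it in mm: 0-10 spigot, 45 wide at the foot, tapering out to 55 wide at 7; shoulder at 10; band 14-34, 64 wide, grip here; rim at 40, 61 wide, bore 57 wide and 16 deep. The next part's spigot goes in the bore, its shoulder on this rim: its origin 30 above this one
- sieve_coarse: Coarse sieve, wide mesh inside: upright red plastic cup, 70-120 g. Origin: centre of its underside, z up, round. Heights above it in mm: 0-10 spigot, 45 wide at the foot, tapering out to 55 wide at 7; shoulder at 10; band 14-34, 64 wide, grip here; rim at 40, 61 wide, bore 57 wide and 16 deep. The next part's spigot goes in the bore, its shoulder on this rim: its origin 30 above this one
- lid: Lid: steel disc 64 mm wide with an upright black knob, 60-105 g. Origin: centre of its underside, z up, round. Heights above it in mm: 0-10 spigot as on the sieves (45 wide at the foot, 55 from 7 up); shoulder at 10; disc up to 18; knob 18-42, 23 wide, grip here. Seated, its origin is 30 above that of the part it closes
- weight: bystander: brass calibration weight with a knob, 27 mm wide, 30 mm high, standing loose among the parts; origin at the centre of its underside
- vial: bystander: small brown vial with a black cap, 31 mm wide, 62 mm high, loose; origin at the centre of its underside
- tape_roll: bystander: roll of tan tape lying flat, 100 mm wide, 24 mm high, loose; origin at the centre of its underside
- loupe: bystander: black hand lens lying flat, 47 x 113 x 12 mm, loose; origin at the middle of its underside, long side along its y axis

How it is judged (in metres and radians):
At the end, for the whole second after the job is handed in: From below up: pan in the shaker's seat, blue fine, yellow medium and red coarse sieve, then lid; each centred within 5 mm on the part beneath, within 3 mm of its fully seated height, upright within 0.06 rad, and at rest (horizontal distance between pan and shaker_seat below 0.005 m and z of pan in the frame of shaker_seat between -0.013 and -0.007 m and angle between each of pan, sieve_fine, sieve_medium, sieve_coarse, lid's own z axis and vertical below 0.06 rad and linear speed of each of pan, sieve_fine, sieve_medium, sieve_coarse, lid below 0.02 m/s and angular speed of each of pan, sieve_fine, sieve_medium, sieve_coarse, lid below 0.2 rad/s and horizontal distance between sieve_fine and pan below 0.005 m and z of sieve_fine in the frame of pan between 0.027 and 0.033 m and horizontal distance between sieve_medium and sieve_fine below 0.005 m and z of sieve_medium in the frame of sieve_fine between 0.027 and 0.033 m and horizontal distance between sieve_coarse and sieve_medium below 0.005 m and z of sieve_coarse in the frame of sieve_medium between 0.027 and 0.033 m and horizontal distance between lid and sieve_coarse below 0.005 m and z of lid in the frame of sieve_coarse between 0.027 and 0.033 m); the robot touches nothing.
It fails at once if the brass weight is shifted by more than 30 mm (distance of weight from where it was at the start of the episode above 0.03 m).
It fails at once if the vial is shifted by more than 30 mm (distance of vial from where it was at the start of the episode above 0.03 m).
It fails at once if the roll of tape is shifted by more than 30 mm (distance of tape_roll from where it was at the start of the episode above 0.03 m).
It fails at once if the hand lens is shifted by more than 30 mm (distance of loupe from where it was at the start of the episode above 0.03 m).
It also fails if it takes over 122 s, if anything falls off the work surface, if the arm or the gripper's body presses on something with over 40 N, if the wrist force passes 120 N, or if a joint passes its speed limit or range.

## Working session

There is one attempt and no reset: what is moved stays moved. The work goes in short steps, Python scripts to look and compute and a tool call to move; the robot and the scene stay as the last step left them, time stands still between calls to the robot, and variables do not carry over. Pictures are saved under pics/ and viewed, and the job is handed in when it is done.

Besides the shell and the picture viewer there is one more tool, called after ">>>" by a JSON object that holds its "method" and its "body", one argument or row to a line. jog_arm: Moves the arm, as the interface text tells. Its arguments: {"type":"object","properties":{"steps":{"type":"array","items":{"type":"object","properties":{"turn":{"type":"array","items":{"type":"number"}},"dp":{"type":"array","items":{"type":"number"}},"claw":{"type":"number"}}}}},"required":["steps"]}

```bash
mkdir -p pics
cat > h.py <<'E'
import numpy as np, cv2, pickle
from workcell import ctrl
def grab(name,fn=None):
    o=ctrl.get_obs(); d=ctrl.get_image(name); d['obs']=o
    if fn:
        cv2.imwrite('pics/%s.png'%fn,d['img'][:,:,::-1]); pickle.dump(d,open('pics/%s.pkl'%fn,'wb'))
    return d
def K(d):
    f=d['img'].shape[0]/2/np.tan(np.radians(d['fovy'])/2)
    return np.array([[f,0,d['cx']],[0,f,d['cy']],[0,0,1.]])
def world_from_cam(d):
    if 'camera_from_world' in d: return np.linalg.inv(np.array(d['camera_from_world']))
    T=np.eye(4); T[:3,:3]=cv2.Rodrigues(np.array(d['obs']['orientation'],float))[0]; T[:3,3]=d['obs']['ee_pos']
    return T@np.array(d['hand_eye'])
def ray(d,uv):
    uv=np.array(uv,float).reshape(-1,1,2)
    n=cv2.undistortPoints(uv,K(d),np.array(d['dist_coeffs'],float)).reshape(-1,2)
    T=world_from_cam(d); r=np.c_[n,np.ones(len(n))]@T[:3,:3].T
    return T[:3,3],r
def onplane(d,uv,z):
    o,r=ray(d,uv); return o+r*((z-o[2])/r[:,2])[:,None]
def bydepth(d,uv):
    uvi=np.round(np.array(uv)).astype(int).reshape(-1,2)
    o,r=ray(d,uv); return o+r*d['range_z'][uvi[:,1],uvi[:,0]][:,None]
def proj(d,P):
    T=np.linalg.inv(world_from_cam(d)); 
    return cv2.projectPoints(np.array(P,float).reshape(-1,3),cv2.Rodrigues(T[:3,:3])[0],T[:3,3],K(d),np.array(d['dist_coeffs'],float))[0].reshape(-1,2)
E
python3 - <<'E'
from h import *
for n in ['side','top','wrist']:
    d=grab(n,n+'0'); print(n,d['fovy'],d['cx'],d['cy'],d['dist_coeffs']); print(np.round(world_from_cam(d),3).tolist())
print(ctrl.get_obs())
E
```

```text
side 53.22472304385818 270.3184124613493 219.77455523058572 [-0.0105798  0.         0.         0.         0.       ]
[[0.868, -0.291, 0.401, 73.735], [-0.496, -0.529, 0.689, -857.903], [0.012, -0.797, -0.604, 764.441], [0.0, 0.0, 0.0, 1.0]]
top 53.158749266282356 280.161106790515 206.92919351002809 [0.03350378 0.         0.         0.         0.        ]
[[-0.02, -0.992, 0.124, 411.268], [-1.0, 0.018, -0.014, -47.56], [0.012, -0.124, -0.992, 1097.779], [0.0, 0.0, 0.0, 1.0]]
wrist 59.25173749672405 276.52704131521836 208.34259982931115 [-0.02674691  0.          0.          0.          0.        ]
[[0.359, 0.902, 0.24, 159.214], [0.933, -0.347, -0.093, 609.176], [-0.0, 0.258, -0.966, 384.286], [0.0, 0.0, 0.0, 1.0]]
{'t': 0.15, 'qpos': array([ 1.18400912e+00,  4.23687385e-01,  1.63048959e+00,  1.50646680e-05,
        1.08860589e+00, -1.90189997e-02]), 'qvel': array([-0.00011202, -0.00408982, -0.00180647, -0.00091173,  0.00033515,
        0.0008911 ]), 'joint_torque': array([ 6.55139211e-04, -5.44978845e+01, -2.73919916e+01,  6.44953852e-02,
        2.03768973e-02, -6.80060884e-05]), 'ee_pos': array([224.51449115, 582.7798729 , 186.47627602]), 'orientation': array([-1.36169856, -0.93341973,  0.93507278]), 'ft_force': array([-0.11494181, -0.00070618, -0.40271188]), 'moment': array([-0.03652607, -0.02967237,  0.02349723]), 'width': 88.0913136735747}
```

View pics/top0.png

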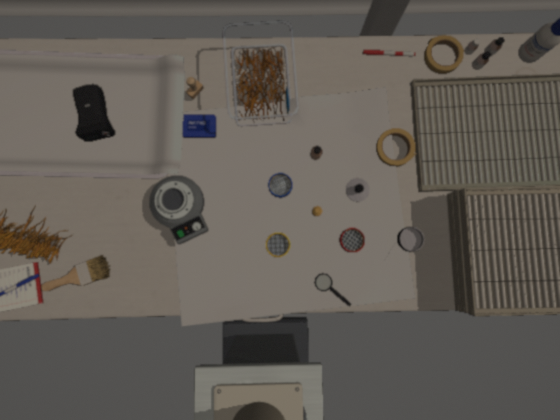

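View pics/side0.png

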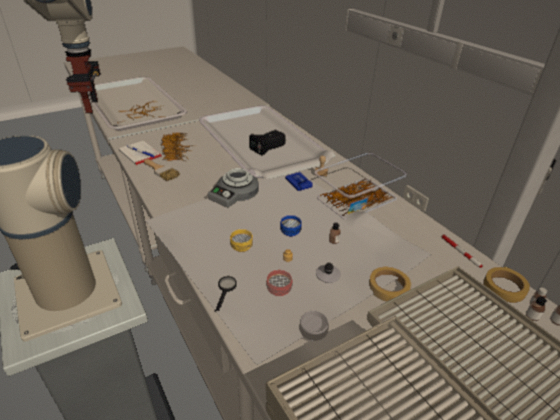

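View pics/wrist0.png

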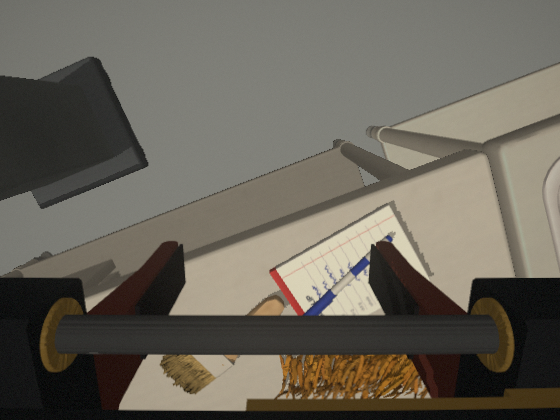

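Run:
```python
from h import *
for n,(x0,y0,x1,y1) in {'top':(140,130,440,310),'side':(190,150,430,350)}.items():
    d=pickle.load(open('pics/%s0.pkl'%n,'rb'))
    im=d['img'][y0:y1,x0:x1,::-1].astype(float)*1.5
    im=cv2.resize(np.clip(im,0,255).astype(np.uint8),(800,int(800*(y1-y0)/(x1-x0))),interpolation=cv2.INTER_CUBIC)
    cv2.imwrite('pics/%s_crop.png'%n,im[:600])
d=pickle.load(open('pics/top0.pkl','rb'))
for k,uv in dict(blue=(280,185),yel=(278,245),red=(352,240),pan=(410,239),lid=(359,188),vial=(316,152),weight=(317,211),seat=(174,200),tape=(396,147),tapehole=(408,160),table=(330,215)).items():
    print(k,np.round(bydepth(d,[uv])[0],1))
```

```text
blue [603.3 -63.3  22. ]
yel [447.8 -55.1  26.8]
red [ 457.2 -244.9   21.8]
pan [ 457.1 -393.1   22.6]
lid [ 588.  -264.    44.1]
vial [ 680.6 -156.    56.4]
weight [ 532.4 -156.5   31.9]
seat [563.7 202.   57.1]
tape [ 704.6 -376.5    1.6]
tapehole [ 662.9 -399.    24.9]
table [ 524.6 -193.5    1.6]
```

View pics/top_crop.png

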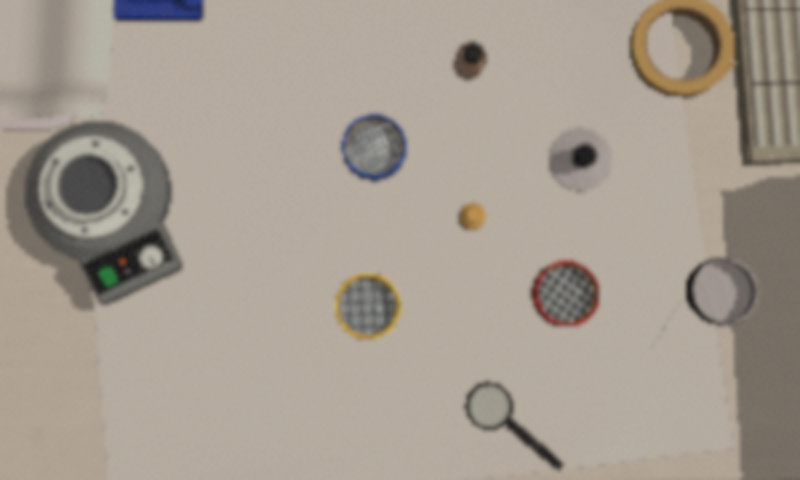

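View pics/side_crop.png

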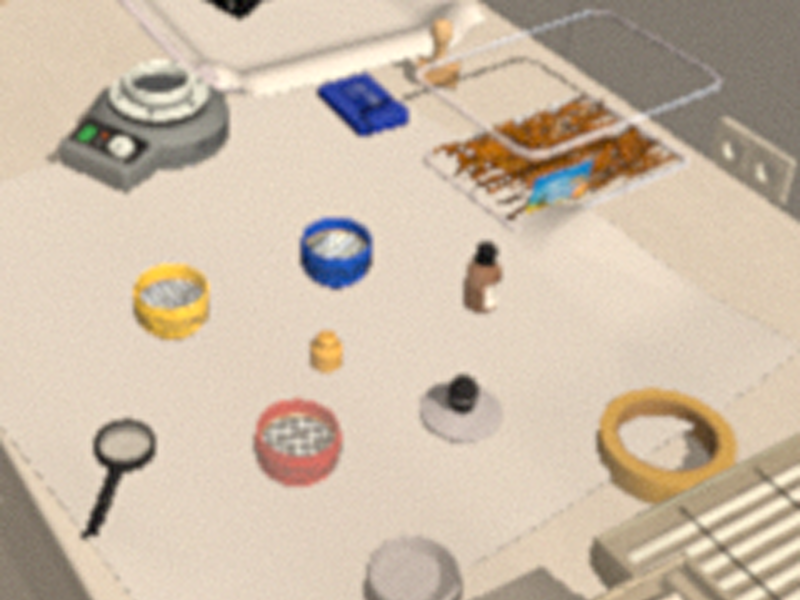

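>>> {"method": "jog_arm", "body": {
  "steps": [
    {"dp": [1,-1,0.5],"turn": [0,0,-0.12],"claw": 1},
    {"dp": [1,-1,0.5],"turn": [0,0,-0.12],"claw": 1},
    {"dp": [1,-1,0.5],"turn": [0,0,-0.12],"claw": 1},
    {"dp": [1,-1,0.5],"turn": [0,0,-0.12],"claw": 1}
  ]
}}

```text
t: 0.48
ee_pos: [308.4, 500.2, 228.7]
orientation: [-1.476, -0.639, 0.637]
ft_force: [0.6, 1.2, -0.4]
width: 87.8
```

>>> {"method": "jog_arm", "body": {
  "steps": [
    {"dp": [1,-1,0.5],"turn": [0,0,-0.12],"claw": 1},
    {"dp": [1,-1,0.5],"turn": [0,0,-0.12],"claw": 1},
    {"dp": [1,-1,0.5],"turn": [0,0,-0.12],"claw": 1},
    {"dp": [1,-1,0.5],"turn": [0,0,-0.12],"claw": 1}
  ]
}}

```text
t: 0.82
ee_pos: [392.9, 417.5, 271.2]
orientation: [-1.545, -0.342, 0.332]
ft_force: [-0.2, 0.5, 0.7]
width: 87.7
```

>>> {"method": "jog_arm", "body": {
  "steps": [
    {"dp": [1,-1,0.5],"turn": [0,0,-0.12],"claw": 1},
    {"dp": [1,-1,0.5],"turn": [0,0,-0.12],"claw": 1},
    {"dp": [1,-1,0.5],"turn": [0,0,-0.12],"claw": 1},
    {"dp": [1,-1,0.5],"turn": [0,0,-0.12],"claw": 1},
    {"dp": [1,-1,0.5],"turn": [0,0,-0.12],"claw": 1}
  ]
}}

```text
t: 1.23
ee_pos: [473.8, 337.1, 311.4]
orientation: [-1.571, -0.046, 0.035]
ft_force: [0.6, 0.6, -0.2]
width: 88.1
```

```bash
cat >> h.py <<'E'
def err():
    o=ctrl.get_obs(); R=cv2.Rodrigues(np.array(o['orientation'],float))[0]
    Rt=np.array([[1,0,0],[0,0,1],[0,-1,0.]])
    print('jaw',np.round(R[:,0],4),'y',np.round(R[:,1],4),'turn to nominal/pi',np.round(cv2.Rodrigues(Rt@R.T)[0].ravel()/np.pi,4),'pos',np.round(o['ee_pos'],1),'q',np.round(o['qpos'],2))
E
python3 - <<'E'
from h import *
d=grab('wrist','w1'); print(np.round(world_from_cam(d),2)); err()
E
```

```text
[[ 1.0000e+00  5.0000e-02  2.0000e-02  4.6889e+02]
 [ 5.0000e-02 -9.7000e-01 -2.6000e-01  4.0810e+02]
 [ 1.0000e-02  2.6000e-01 -9.7000e-01  5.0927e+02]
 [ 0.0000e+00  0.0000e+00  0.0000e+00  1.0000e+00]]
jaw [0.9985 0.0541 0.0049] y [ 0.005  -0.0011 -1.    ] turn to nominal/pi [ 0.0004  0.0016 -0.0172] pos [472.5 337.7 310.6] q [ 0.6   0.24  1.6  -0.    1.3   0.55]
```

View pics/w1.png

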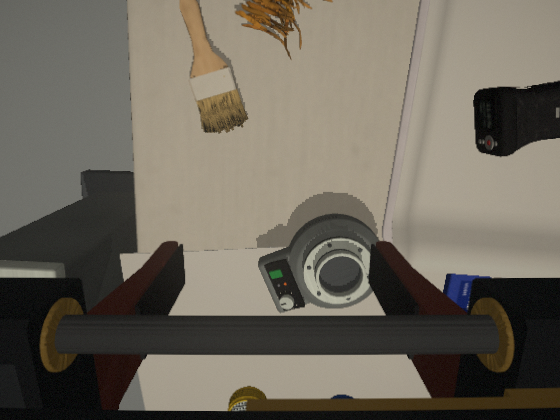

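>>> {"method": "jog_arm", "body": {
  "steps": [
    {"dp": [1,-1,0],"turn": [0,0.002,-0.017],"claw": 1},
    {"dp": [1,-1,0],"turn": [0,0.002,-0.017],"claw": 1},
    {"dp": [1,-1,0],"turn": [0,0.002,-0.017],"claw": 1},
    {"dp": [1,-1,0],"turn": [0,0.002,-0.017],"claw": 1},
    {"dp": [1,-1,0],"turn": [0,0.002,-0.017],"claw": 1},
    {"dp": [1,-1,0],"turn": [0,0.002,-0.017],"claw": 1}
  ]
}}

```text
t: 1.78
ee_pos: [551.0, 259.1, 309.6]
orientation: [-1.572, 0.0, 0.005]
ft_force: [-0.1, 1.3, 0.5]
width: 88.0
```

Run:
```python
from h import *
d=grab('wrist','w2'); err()
```

```text
jaw [ 1.      0.0035 -0.0028] y [-0.0028 -0.0012 -1.    ] turn to nominal/pi [ 0.0004 -0.0009 -0.0011] pos [551.  259.3 310. ] q [0.42 0.29 1.54 0.   1.32 0.42]
```

View pics/w2.png

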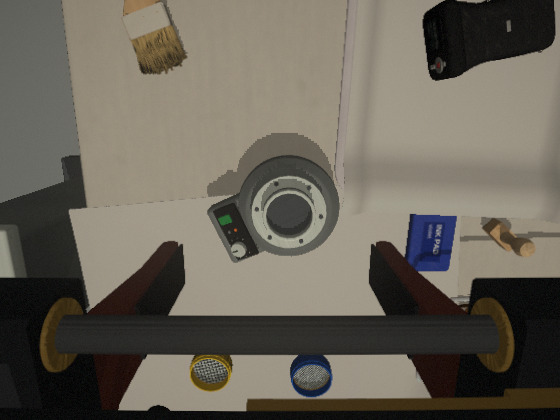

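Run:
```python
from h import *
ims=[]
for n,c in (('w1',(340,272)),('w2',(290,211))):
    d=pickle.load(open('pics/%s.pkl'%n,'rb'))
    x,y=c; im=d['img'][y-50:y+50,x-50:x+50,::-1]
    ims.append(cv2.resize(im,(400,400),interpolation=cv2.INTER_CUBIC))
cv2.imwrite('pics/seat_z.png',np.hstack(ims))
```

```text
(no output)
```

View pics/seat_z.png

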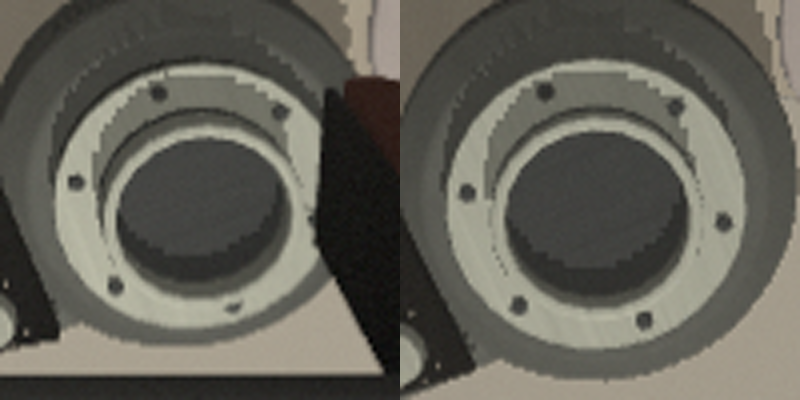

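```bash
cat >> h.py <<'E'
def circ(P):
    P=np.asarray(P)[:,:2]; A=np.c_[2*P,np.ones(len(P))]; m=np.ones(len(P),bool)
    for _ in range(4):
        s=np.linalg.lstsq(A[m],(P[m]**2).sum(1),rcond=None)[0]; r=np.sqrt(s[2]+s[0]**2+s[1]**2)
        e=np.linalg.norm(P-s[:2],axis=1)-r; m=abs(e)<max(2*e[m].std(),.3)
    return s[:2],2*r,e[m].std(),m.mean()
def blob(mask,seed=None):
    c,_=cv2.findContours(mask.astype(np.uint8),cv2.RETR_EXTERNAL,cv2.CHAIN_APPROX_NONE)
    if seed is not None: c=[k for k in c if cv2.pointPolygonTest(k,tuple(map(float,seed)),False)>=0]
    return max(c,key=cv2.contourArea).reshape(-1,2)
def up(d,x,y,h,s=4):
    im=d['img'][y-h:y+h,x-h:x+h]; return cv2.resize(im,None,fx=s,fy=s,interpolation=cv2.INTER_CUBIC)
def unup(c,x,y,h,s=4): return (c+0.5)/s-0.5+np.array([x-h,y-h])
def tri(d1,c1,d2,c2):
    o1,r1=ray(d1,[c1]);o2,r2=ray(d2,[c2]);r1=r1[0];r2=r2[0]
    t=np.linalg.lstsq(np.c_[r1,-r2],o2-o1,rcond=None)[0]
    a=o1+r1*t[0];b=o2+r2*t[1]; return (a+b)/2,np.linalg.norm(a-b)
E
python3 - <<'E'
from h import *
C=[]
for n,(x,y) in (('w1',(340,272)),('w2',(290,211))):
    d=pickle.load(open('pics/%s.pkl'%n,'rb'))
    g=up(d,x,y,50).max(2); print(np.percentile(g,[10,50,90]))
    c=unup(blob(g<135,(200,200)),x,y,50)
    e=cv2.fitEllipse(c.astype(np.float32)); print(n,'ell',np.round(e[0],2),np.round(e[1],1))
    C.append((d,e[0]))
    for z in (70,): print(circ(onplane(d,c,z)))
print(tri(*C[0],*C[1]))
E
```

```text
[ 29.  75. 170.]
w1 ell [337.3  270.31] [106.9 119.2]
(array([562.27270282, 209.21094119]), np.float64(148.20402764635236), np.float64(7.158972820193788), np.float64(0.80720871751886))
[ 62.  91. 164.]
w2 ell [284.45 206.41] [104.3 113.9]
(array([563.07169307, 215.11823136]), np.float64(129.9881982304196), np.float64(4.230520087237024), np.float64(0.8556485355648535))
(array([559.5206178, 218.2974047,  80.3340584]), np.float64(2.0821185431799893))
```

```bash
cat >> h.py <<'E'
def comp(mask,seed):
    n,l=cv2.connectedComponents(mask.astype(np.uint8),connectivity=4)
    return blob(l==l[seed[1],seed[0]])
E
python3 - <<'E'
from h import *
C=[]
for n,(x,y) in (('w1',(340,272)),('w2',(290,211))):
    d=pickle.load(open('pics/%s.pkl'%n,'rb'))
    g=up(d,x,y,50).max(2)
    c=unup(comp(g<125,(200,210)),x,y,50)
    e=cv2.fitEllipse(c.astype(np.float32)); print(n,'ell',np.round(e[0],2),np.round(e[1],1))
    C.append((d,e[0]))
    for z in (70,): print(circ(onplane(d,c,z)))
print(tri(*C[0],*C[1]))
E
```

```text
w1 ell [340.46 276.03] [39.8 44.1]
(array([565.94682315, 204.60199767]), np.float64(56.84073511415521), np.float64(0.14345301123927953), np.float64(0.8958333333333334))
w2 ell [288.87 215.47] [44.4 46.4]
(array([565.99711754, 204.41066886]), np.float64(57.084567761261475), np.float64(0.13926620931419195), np.float64(0.9223300970873787))
(array([566.03819399, 204.6792797 ,  69.24260332]), np.float64(0.048869397648122766))
```

>>> {"method": "jog_arm", "body": {
  "steps": [
    {"dp": [-0.1,-1,0],"turn": [0,-0.001,-0.001],"claw": 1},
    {"dp": [-0.1,-1,0],"turn": [0,-0.001,-0.001],"claw": 1},
    {"dp": [-0.1,-1,0],"turn": [0,-0.001,-0.001],"claw": 1}
  ]
}}

```text
t: 2.08
ee_pos: [540.8, 176.6, 309.7]
orientation: [-1.574, 0.0, 0.002]
ft_force: [0.3, 0.3, 0.5]
width: 87.9
```

>>> {"method": "jog_arm", "body": {
  "steps": [
    {"dp": [-0.1,-1,0],"claw": 1},
    {"dp": [-0.1,-1,0],"claw": 1},
    {"dp": [-0.1,-1,0],"claw": 1}
  ]
}}

```text
invalid input at $.steps[0]: expected keys turn, dp, claw
```

>>> {"method": "jog_arm", "body": {
  "steps": [
    {"dp": [-0.1,-1,0],"claw": 1},
    {"dp": [-0.1,-1,0],"claw": 1},
    {"dp": [-0.1,-1,0],"claw": 1},
    {"dp": [-0.1,-1,0],"claw": 1},
    {"dp": [-0.1,-1,0],"claw": 1},
    {"dp": [-0.1,-1,0],"claw": 1}
  ]
}}

```text
invalid input at $.steps[0]: expected keys turn, dp, claw
```

Run:
```python
from h import *
d=grab('wrist','w3'); err()
```

```text
jaw [ 1.e+00  3.e-04 -2.e-04] y [-2.0e-04 -1.4e-03 -1.0e+00] turn to nominal/pi [ 0.0004 -0.0001 -0.0001] pos [541.5 178.6 310.1] q [ 0.3   0.22  1.62 -0.    1.3   0.3 ]
```

>>> {"method": "jog_arm", "body": {
  "steps": [
    {"dp": [0,-1,0],"claw": 1},
    {"dp": [0,-1,0],"claw": 1},
    {"dp": [0,-1,0],"claw": 1},
    {"dp": [0,-1,0],"claw": 1}
  ]
}}

```text
invalid input at $.steps[0]: expected keys turn, dp, claw
```

>>> {"method": "jog_arm", "body": {
  "steps": [
    {"dp": [0,-1,0],"claw": 1},
    {"dp": [0,-1,0],"claw": 1},
    {"dp": [0,-1,0],"claw": 1},
    {"dp": [0,-1,0],"claw": 1},
    {"dp": [0,-1,0],"claw": 1},
    {"dp": [0,-1,0],"claw": 1}
  ]
}}

```text
invalid input at $.steps[0]: expected keys turn, dp, claw
```

Run:
```python
from h import *
d=grab('wrist','w4'); err()
```

```text
jaw [1.e+00 8.e-04 4.e-04] y [ 4.e-04 -6.e-04 -1.e+00] turn to nominal/pi [ 0.0002  0.0001 -0.0002] pos [542.1 179.9 310.2] q [ 0.3   0.22  1.62 -0.    1.3   0.3 ]
```

>>> {"method": "jog_arm", "body": {
  "steps": [
    {"dp": [0,-1,0],"claw": 1},
    {"dp": [0,-1,0],"claw": 1},
    {"dp": [0,-1,0],"claw": 1},
    {"dp": [0,-1,0],"claw": 1}
  ]
}}

```text
invalid input at $.steps[0]: expected keys turn, dp, claw
```

>>> {"method": "jog_arm", "body": {
  "steps": [
    {"dp": [-0.3,-1,0],"claw": 1},
    {"dp": [-0.3,-1,0],"claw": 1},
    {"dp": [-0.3,-1,0],"claw": 1},
    {"dp": [-0.3,-1,0],"claw": 1},
    {"dp": [-0.3,-1,0],"claw": 1},
    {"dp": [-0.3,-1,0],"claw": 1}
  ]
}}

```text
invalid input at $.steps[0]: expected keys turn, dp, claw
```

Run:
```python
from h import *
d=grab('wrist','w5'); err()
```

```text
jaw [1.0e+00 1.5e-03 6.0e-04] y [ 6.e-04 -4.e-04 -1.e+00] turn to nominal/pi [ 0.0001  0.0002 -0.0005] pos [542.4 180.6 310.2] q [ 0.3   0.22  1.62 -0.    1.3   0.3 ]
```

View pics/w3.png

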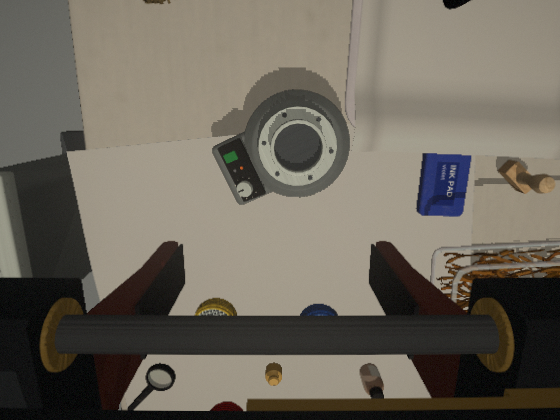

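View pics/w4.png

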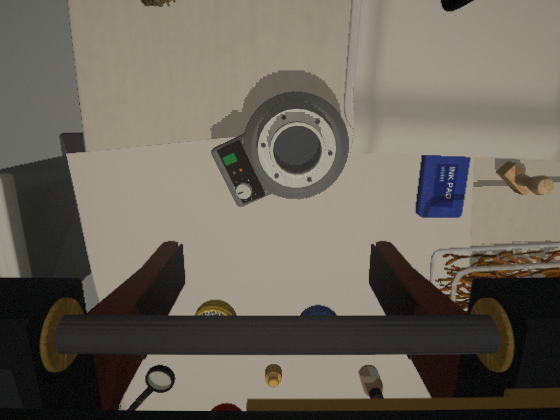

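View pics/w5.png

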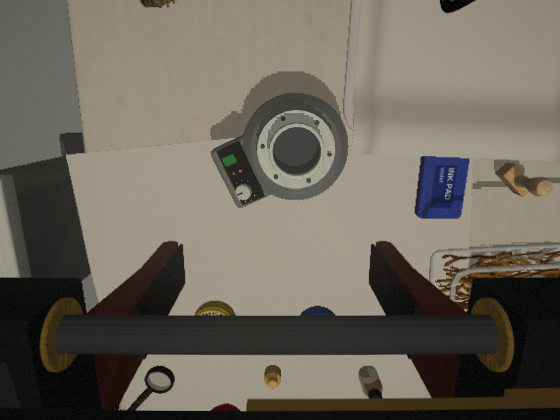

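>>> {"method": "jog_arm", "body": {
  "steps": [
    {"dp": [-0.1,-1,0],"turn": [0,0,0],"claw": 1},
    {"dp": [-0.1,-1,0],"turn": [0,0,0],"claw": 1},
    {"dp": [-0.1,-1,0],"turn": [0,0,0],"claw": 1}
  ]
}}

```text
t: 2.48
ee_pos: [533.6, 98.1, 310.2]
orientation: [-1.573, -0.001, 0.001]
ft_force: [-1.0, 0.3, 0.1]
width: 87.6
```

>>> {"method": "jog_arm", "body": {
  "steps": [
    {"dp": [-0.1,-1,0],"turn": [0,0,0],"claw": 1},
    {"dp": [-0.1,-1,0],"turn": [0,0,0],"claw": 1},
    {"dp": [-0.1,-1,0],"turn": [0,0,0],"claw": 1},
    {"dp": [-0.1,-1,0],"turn": [0,0,0],"claw": 1},
    {"dp": [-0.1,-1,0],"turn": [0,0,0],"claw": 1},
    {"dp": [-0.1,-1,0],"turn": [0,0,0],"claw": 1}
  ]
}}

```text
t: 2.98
ee_pos: [526.0, 19.9, 310.2]
orientation: [-1.572, -0.003, 0.003]
ft_force: [-0.6, -0.3, -0.2]
width: 88.0
```

Run:
```python
from h import *
d=grab('wrist','w3b'); err()
```

```text
jaw [1.0e+00 3.7e-03 1.0e-04] y [ 1.0e-04 -1.6e-03 -1.0e+00] turn to nominal/pi [ 0.0005  0.     -0.0012] pos [525.9  19.9 310.1] q [ 0.02  0.15  1.71 -0.    1.28  0.01]
```

>>> {"method": "jog_arm", "body": {
  "steps": [
    {"dp": [0,-1,0],"turn": [0,0,0],"claw": 1},
    {"dp": [0,-1,0],"turn": [0,0,0],"claw": 1},
    {"dp": [0,-1,0],"turn": [0,0,0],"claw": 1}
  ]
}}

```text
t: 3.28
ee_pos: [526.4, -63.0, 310.1]
orientation: [-1.574, -0.003, 0.002]
ft_force: [-0.5, -0.2, 0.7]
width: 88.1
```

>>> {"method": "jog_arm", "body": {
  "steps": [
    {"dp": [0,-1,0],"turn": [0,0,0],"claw": 1},
    {"dp": [0,-1,0],"turn": [0,0,0],"claw": 1},
    {"dp": [0,-1,0],"turn": [0,0,0],"claw": 1},
    {"dp": [0,-1,0],"turn": [0,0,0],"claw": 1},
    {"dp": [0,-1,0],"turn": [0,0,0],"claw": 1},
    {"dp": [0,-1,0],"turn": [0,0,0],"claw": 1}
  ]
}}

```text
t: 3.78
ee_pos: [526.6, -141.4, 310.0]
orientation: [-1.574, -0.004, 0.004]
ft_force: [-0.6, 0.1, -0.2]
width: 87.7
```

Run:
```python
from h import *
d=grab('wrist','w4b'); err()
```

```text
jaw [1.0e+00 5.2e-03 2.0e-04] y [ 2.0e-04 -3.1e-03 -1.0e+00] turn to nominal/pi [ 0.001   0.0001 -0.0017] pos [ 526.5 -141.4  310.1] q [-0.28  0.18  1.68 -0.    1.28 -0.29]
```

>>> {"method": "jog_arm", "body": {
  "steps": [
    {"dp": [-0.3,-1,0],"turn": [0,0,0],"claw": 1},
    {"dp": [-0.3,-1,0],"turn": [0,0,0],"claw": 1},
    {"dp": [-0.3,-1,0],"turn": [0,0,0],"claw": 1}
  ]
}}

```text
t: 4.08
ee_pos: [501.6, -224.5, 310.2]
orientation: [-1.576, -0.003, 0.003]
ft_force: [-0.5, -0.2, 1.1]
width: 87.7
```

>>> {"method": "jog_arm", "body": {
  "steps": [
    {"dp": [-0.3,-1,0],"turn": [0,0,0],"claw": 1},
    {"dp": [-0.3,-1,0],"turn": [0,0,0],"claw": 1},
    {"dp": [-0.3,-1,0],"turn": [0,0,0],"claw": 1},
    {"dp": [-0.3,-1,0],"turn": [0,0,0],"claw": 1},
    {"dp": [-0.3,-1,0],"turn": [0,0,0],"claw": 1},
    {"dp": [-0.3,-1,0],"turn": [0,0,0],"claw": 1}
  ]
}}

```text
t: 4.58
ee_pos: [478.1, -302.9, 310.2]
orientation: [-1.575, -0.004, 0.005]
ft_force: [0.1, 1.5, 0.2]
width: 88.0
```

Run:
```python
from h import *
d=grab('wrist','w5b'); err()
```

```text
jaw [ 1.      0.0061 -0.    ] y [ 0.     -0.0049 -1.    ] turn to nominal/pi [ 0.0015 -0.     -0.0019] pos [ 478.2 -302.9  310.2] q [-0.58  0.21  1.63 -0.    1.29 -0.59]
```

View pics/w3b.png

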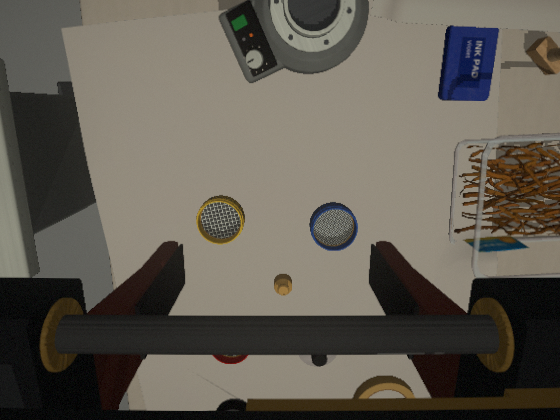

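View pics/w4b.png

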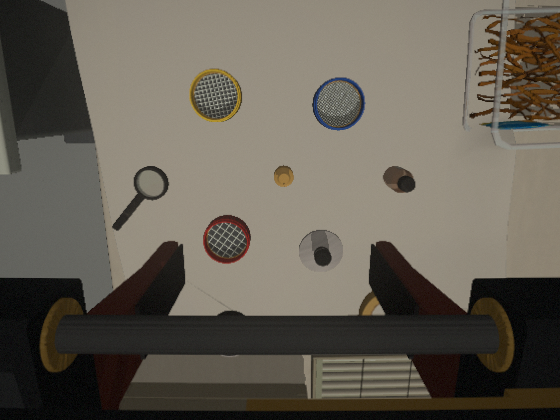

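View pics/w5b.png

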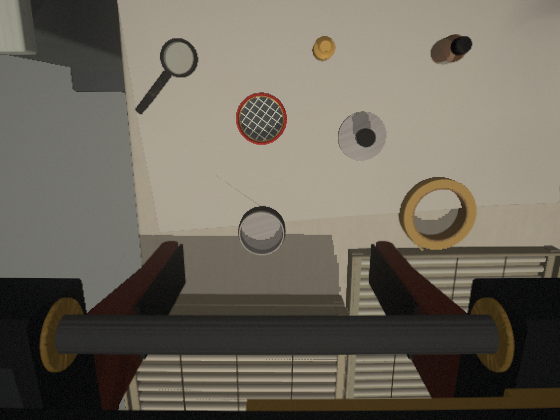

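Run:
```python
from h import *
L=lambda n: pickle.load(open('pics/%s.pkl'%n,'rb'))
views={'yel':[('w3b',220,219),('w4b',216,95)],'blue':[('w3b',333,226),('w4b',338,103)],'red':[('w4b',227,239),('w5b',261,118)],'knob':[('w4b',322,256),('w5b',366,138)],'pan':[('w5b',262,230)]}
tiles=[]
for k,vs in views.items():
    C=[]
    for n,x,y in vs:
        d=L(n); im=up(d,x,y,36); hsv=cv2.cvtColor(im,cv2.COLOR_RGB2HSV).astype(int); g=im.max(2).astype(int)
        H,S,V=hsv[...,0],hsv[...,1],hsv[...,2]
        if k=='yel': m=(S>120)&(H>15)&(H<35)
        if k=='blue': m=(S>110)&(H>100)&(H<130)
        if k=='red': m=(S>110)&((H<10)|(H>170))
        if k=='knob': m=g<45; 
        if k=='pan': m=np.zeros_like(g,bool)
        vis=im.copy()
        if k!='pan':
            c0=blob(m) if k!='knob' else comp(m,(144,144)); c0=cv2.convexHull(c0)
            mm=np.zeros(m.shape,np.uint8); cv2.drawContours(mm,[c0],-1,1,-1); c0=blob(mm)
            c=unup(c0,x,y,36); e=cv2.fitEllipse(c.astype(np.float32)); C.append((d,e[0]))
            print(k,n,np.round(e[0],2),np.round(e[1],1),'circle',[np.round(v,2) for v in circ(onplane(d,c,42 if k=='knob' else 37))])
            cv2.drawContours(vis,[c0.reshape(-1,1,2)],-1,(255,0,255),1)
        tiles.append(vis[:,:,::-1])
    if len(C)==2: print(k,'tri',tri(*C[0],*C[1]))
while len(tiles)<10: tiles.append(np.zeros_like(tiles[0]))
t=np.vstack([np.hstack(tiles[:5]),np.hstack(tiles[5:])]); cv2.imwrite('pics/tiles.png',cv2.resize(t,(800,320)))
# rack height
d=L('w5b'); print('rack',np.round(bydepth(d,[(350,252),(450,262),(340,360),(200,380),(150,300),(300,300)]),0).tolist())
d=L('w4b'); print('vial etc',np.round(bydepth(d,[(404,184),(284,178)]),0).tolist())
```

```text
yel w3b [220.04 219.69] [47.4 49.2] circle [array([451.57, -50.79]), np.float64(65.88), np.float64(1.08), np.float64(1.0)]
yel w4b [214.9   95.16] [51.4 54.2] circle [array([451.15, -53.59]), np.float64(63.39), np.float64(0.19), np.float64(0.82)]
yel tri (array([450.09913153, -52.74152374,  28.60079904]), np.float64(0.39588129860877547))
blue w3b [333.74 227.45] [45. 47.] circle [array([603.57, -61.06]), np.float64(63.09), np.float64(0.35), np.float64(0.94)]
blue w4b [338.54 103.55] [50.5 53. ] circle [array([603.02, -62.56]), np.float64(62.61), np.float64(0.16), np.float64(0.8)]
blue tri (array([604.00314527, -62.04731256,  32.19377539]), np.float64(0.6031582328739339))
red w4b [226.41 239.12] [46.6 48.7] circle [array([ 459.88, -239.93]), np.float64(66.47), np.float64(1.31), np.float64(1.0)]
red w5b [260.97 118.34] [50.7 52.1] circle [array([ 458.95, -242.96]), np.float64(63.03), np.float64(0.14), np.float64(0.91)]
red tri (array([ 458.60040587, -242.66321867,   27.72571941]), np.float64(0.048445981376865795))
knob w4b [322.02 255.76] [15.9 18.6] circle [array([ 589.31, -260.8 ]), np.float64(24.3), np.float64(1.04), np.float64(1.0)]
knob w5b [365.16 137.23] [17.5 18.3] circle [array([ 588.88, -264.39]), np.float64(22.07), np.float64(0.34), np.float64(0.93)]
knob tri (array([ 590.86964189, -264.90742681,   32.07722957]), np.float64(0.47086442625711405))
rack [[583.0, -425.0, 23.0], [727.0, -439.0, 23.0], [563.0, -547.0, 96.0], [377.0, -583.0, 92.0], [434.0, -295.0, 393.0], [514.0, -500.0, 23.0]]
vial etc [[684.0, -157.0, 63.0], [537.0, -156.0, 32.0]]
```

View pics/tiles.png

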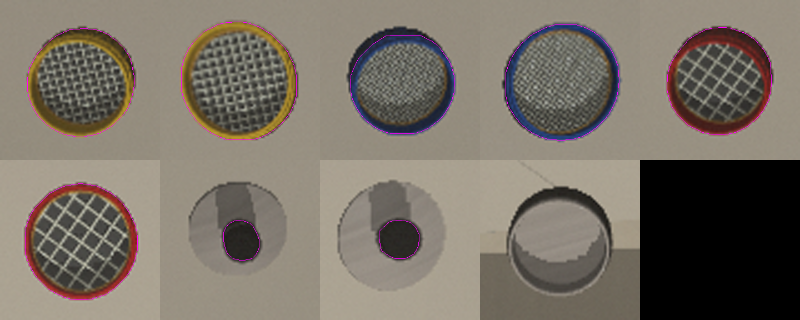

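Run:
```python
from h import *
L=lambda n: pickle.load(open('pics/%s.pkl'%n,'rb'))
d=L('w5b')
print(np.round(bydepth(d,[(190,250),(190,280),(230,290),(300,250),(320,245),(300,270),(300,290),(300,300),(300,308),(200,220),(350,252),(262,380),(262,360),(262,405)]),0).tolist())
d4=L('w4b')
# pan rim: bright ring
im=up(d,262,230,36); g=im.max(2); print(g[144,60:240:6]); print(g[60:250:6,144])
big=cv2.resize(im,(576,576)); cv2.imwrite('pics/pan.png',big[:,:,::-1])
# rim height from depth: 
for n,x,y in (('w5b',262,230),('w5b',261,118),('w4b',338,103),('w4b',216,95)):
    q=L(n); vv,uu=np.mgrid[y-32:y+33,x-32:x+33]; P=bydepth(q,np.c_[uu.ravel(),vv.ravel()]); ok=(P[:,2]>36.5)&(P[:,2]<46); print(n,'rim z',np.median(P[ok,2]),ok.sum(),[np.round(v,2) for v in circ(P[ok])])
```

```text
[[352.0, -432.0, 1.0], [350.0, -480.0, 1.0], [409.0, -496.0, 1.0], [514.0, -431.0, -0.0], [543.0, -423.0, -1.0], [515.0, -463.0, 1.0], [515.0, -496.0, -0.0], [514.0, -500.0, 23.0], [513.0, -500.0, 46.0], [370.0, -385.0, 3.0], [583.0, -425.0, 23.0], [461.0, -583.0, 91.0], [461.0, -551.0, 91.0], [475.0, -281.0, 454.0]]
[ 87 150 148 146 146 147 146 146 144 147 148 146 148 148 148 149 148 145
 147 145 145 148 151 151 156 114 100 103 141  47]
[ 38  54 118 152 147 145 144 146 147 151 150 145 145 145 148 145 149 150
 147 143 148  95 101 100  98  97  99  88  73  72 123 116]
w5b rim z 39.782867911275616 262 [array([ 458.48, -391.76]), np.float64(58.75), np.float64(0.65), np.float64(0.97)]
w5b rim z 40.040455162977 272 [array([ 458.64, -242.83]), np.float64(58.99), np.float64(0.61), np.float64(0.99)]
w4b rim z 39.91601599969769 304 [array([603.92, -62.2 ]), np.float64(59.12), np.float64(0.61), np.float64(0.98)]
w4b rim z 39.74830112492964 294 [array([450.16, -53.05]), np.float64(59.05), np.float64(0.61), np.float64(0.97)]
```

View pics/pan.png

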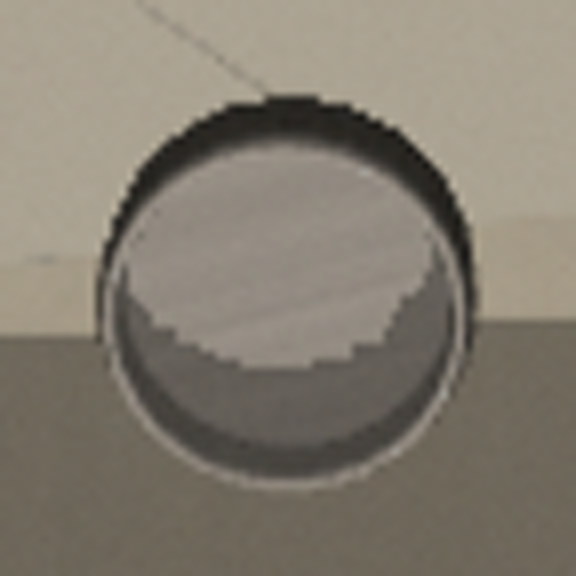

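>>> {"method": "jog_arm", "body": {
  "steps": [
    {"dp": [-0.12,-0.56,-1],"turn": [0.0015,0,-0.002],"claw": 1},
    {"dp": [-0.12,-0.56,-1],"turn": [0.0015,0,-0.002],"claw": 1},
    {"dp": [-0.12,-0.56,-1],"turn": [0.0015,0,-0.002],"claw": 1}
  ]
}}

```text
t: 4.88
ee_pos: [466.4, -346.3, 225.2]
orientation: [-1.567, 0.004, 0.005]
ft_force: [-0.5, 0.9, -0.7]
width: 87.7
```

>>> {"method": "jog_arm", "body": {
  "steps": [
    {"dp": [-0.12,-0.55,-1],"turn": [0,0,0],"claw": 1},
    {"dp": [-0.12,-0.55,-1],"turn": [0,0,0],"claw": 1},
    {"dp": [-0.12,-0.55,-1],"turn": [0,0,0],"claw": 1},
    {"dp": [-0.12,-0.55,-1],"turn": [0,0,0],"claw": 1},
    {"dp": [-0.12,-0.55,-1],"turn": [0,0,0],"claw": 1},
    {"dp": [-0.12,-0.55,-1],"turn": [0,0,0],"claw": 1}
  ]
}}

```text
t: 5.38
ee_pos: [458.4, -390.1, 147.5]
orientation: [-1.569, 0.002, 0.004]
ft_force: [0.4, 0.0, 1.3]
width: 87.8
```

```bash
cat >> h.py <<'E'
def rimfit(d,x,y,z0,h=45,lo=3.5,hi=6):
    y0,y1,x0,x1=max(y-h,0),min(y+h,420),max(x-h,0),min(x+h,560)
    vv,uu=np.mgrid[y0:y1,x0:x1]; P=bydepth(d,np.c_[uu.ravel(),vv.ravel()]); ok=(P[:,2]>z0-lo)&(P[:,2]<z0+hi)
    return np.round(np.median(P[ok,2]),2),ok.sum(),[np.round(v,2) for v in circ(P[ok])]
E
python3 - <<'E'
from h import *
d=grab('wrist','w6'); err()
u=proj(d,[458.5,-391.8,40])[0]; print(u)
print(rimfit(d,int(u[0]),int(u[1]),40,60))
E
```

```text
jaw [ 1.      0.0018 -0.0031] y [-0.0031  0.0016 -1.    ] turn to nominal/pi [-0.0005 -0.001  -0.0006] pos [ 458.5 -390.2  147.7] q [-0.72  0.44  1.71 -0.    1.   -0.73]
[276.75742203 199.36035578]
(np.float64(39.93), np.int64(623), [array([ 458.27, -391.93]), np.float64(58.7), np.float64(0.63), np.float64(0.99)])
```

View pics/w6.png

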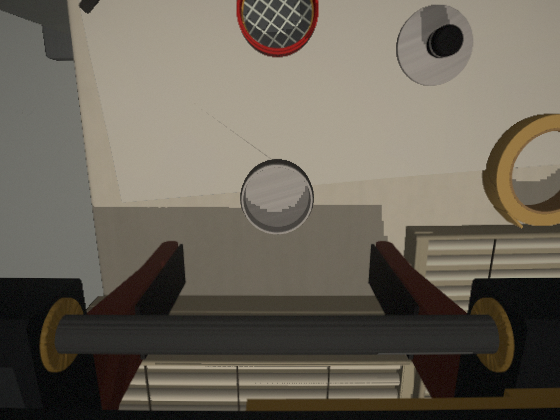

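>>> {"method": "jog_arm", "body": {
  "steps": [
    {"dp": [0,-0.02,-1],"turn": [0,-0.001,0],"claw": 1},
    {"dp": [0,-0.02,-1],"turn": [0,-0.001,0],"claw": 1},
    {"dp": [0,-0.02,-1],"turn": [0,-0.001,0],"claw": 1},
    {"dp": [0,-0.02,-1],"turn": [0,-0.001,0],"claw": 1},
    {"dp": [0,-0.02,-1],"turn": [0,-0.001,0],"claw": 1},
    {"dp": [0,-0.02,-1],"turn": [0,-0.001,0],"claw": 1}
  ]
}}

```text
t: 5.93
ee_pos: [460.2, -393.0, 70.7]
orientation: [-1.572, -0.004, -0.001]
ft_force: [-0.4, 0.3, 0.0]
width: 88.2
```

Run:
```python
from h import *
err(); d=grab('wrist','w7')
u=proj(d,[458.5,-391.8,40])[0]; print(u)
print(rimfit(d,int(u[0]),int(u[1]),40,70))
d=grab('wrist','w7');
```

```text
jaw [1.     0.002  0.0034] y [ 0.0034 -0.0013 -1.    ] turn to nominal/pi [ 0.0004  0.0011 -0.0006] pos [ 460.2 -393.    70.7] q [-0.73  0.54  1.75  0.    0.85 -0.73]
[273.46096432 222.2350918 ]
(np.float64(39.86), np.int64(1100), [array([ 458.14, -391.92]), np.float64(58.64), np.float64(0.6), np.float64(0.97)])
```

View pics/w7.png

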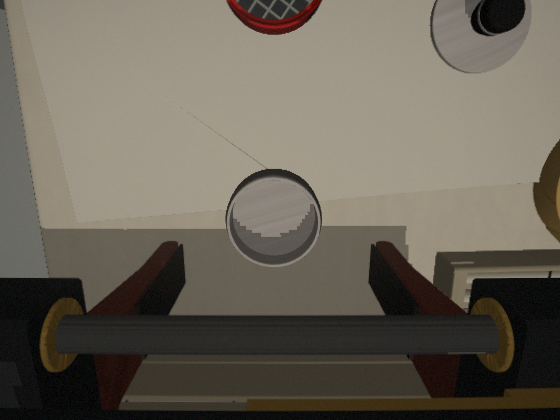

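>>> {"method": "jog_arm", "body": {
  "steps": [
    {"dp": [-0.025,0.014,-0.5],"turn": [0,0.001,0],"claw": 1},
    {"dp": [-0.025,0.014,-0.73],"turn": [0,0.001,0],"claw": 1},
    {"dp": [-0.025,0.014,-0.73],"turn": [0,0.001,0],"claw": 1},
    {"dp": [-0.025,0.014,-0.73],"turn": [0,0.001,0],"claw": 1},
    {"dp": [-0.025,0.014,-0.73],"turn": [0,0.001,0],"claw": 1},
    {"dp": [-0.025,0.014,-0.73],"turn": [0,0.001,0],"claw": 1}
  ]
}}

```text
t: 6.53
ee_pos: [458.9, -392.7, 13.6]
orientation: [-1.574, -0.003, -0.0]
ft_force: [-0.1, -0.3, 0.4]
width: 87.9
```

Run:
```python
from h import *
err(); d=grab('wrist','w8')
u=proj(d,[458.2,-391.9,40])[0]; print(u)
print(rimfit(d,int(u[0]),int(u[1]),40,80))
```

```text
jaw [1.     0.0018 0.002 ] y [ 0.002  -0.0029 -1.    ] turn to nominal/pi [ 0.0009  0.0006 -0.0006] pos [ 458.9 -392.7   13.6] q [-0.73  0.63  1.77 -0.    0.74 -0.73]
[274.99056244 256.68781547]
(np.float64(39.84), np.int64(1961), [array([ 458.1 , -391.85]), np.float64(58.65), np.float64(0.58), np.float64(0.95)])
```

View pics/w8.png

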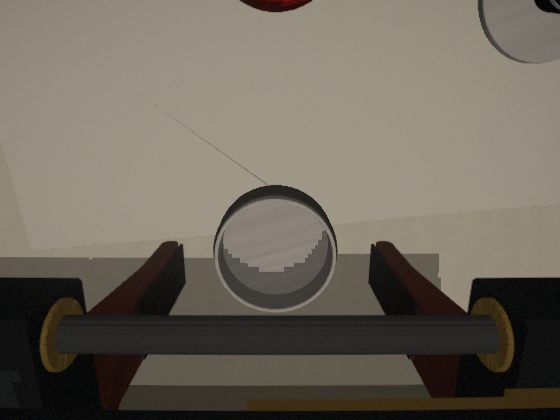

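>>> {"method": "jog_arm", "body": {
  "steps": [
    {"dp": [-0.01,0.01,-0.02],"turn": [0.001,0,0],"claw": 1},
    {"dp": [-0.01,0.01,-0.02],"turn": [0.001,0,0],"claw": 1},
    {"dp": [-0.01,0.01,-0.02],"turn": [0.001,0,0],"claw": 0},
    {"dp": [-0.01,0.01,-0.02],"turn": [0.001,0,0],"claw": 0},
    {"dp": [-0.01,0.01,-0.02],"turn": [0.001,0,0],"claw": 0},
    {"dp": [-0.01,0.01,-0.02],"turn": [0.001,0,0],"claw": 0},
    {"dp": [-0.01,0.01,-0.02],"turn": [0.001,0,0],"claw": 0},
    {"dp": [-0.01,0.01,-0.02],"turn": [0.001,0,0],"claw": 0},
    {"dp": [-0.01,0.01,-0.02],"turn": [0.001,0,0],"claw": 0},
    {"dp": [-0.01,0.01,-0.02],"turn": [0.001,0,0],"claw": 0}
  ]
}}

```text
t: 7.42
ee_pos: [458.0, -391.8, 11.8]
orientation: [-1.57, -0.003, -0.0]
ft_force: [-0.2, -0.4, -0.2]
width: 38.0
```

>>> {"method": "jog_arm", "body": {
  "steps": [
    {"dp": [0,0,1],"turn": [0,0,0],"claw": 0},
    {"dp": [0,0,1],"turn": [0,0,0],"claw": 0},
    {"dp": [0,0,1],"turn": [0,0,0],"claw": 0},
    {"dp": [0,0,1],"turn": [0,0,0],"claw": 0},
    {"dp": [0,0,1],"turn": [0,0,0],"claw": 0},
    {"dp": [0,0,1],"turn": [0,0,0],"claw": 0}
  ]
}}

```text
t: 7.92
ee_pos: [457.2, -391.1, 90.7]
orientation: [-1.569, -0.002, 0.001]
ft_force: [-0.1, -0.5, 0.2]
width: 0.7
```

```bash
cat >> h.py <<'E'
def held(fn,rimoff=28):
    # part gripped: rim about rimoff above the TCP
    d=grab('wrist',fn); err(); p=d['obs']['ee_pos']
    u=proj(d,p+np.array([0,0,rimoff]))[0]
    r=rimfit(d,int(u[0]),int(u[1]),p[2]+rimoff,85)
    print('held rim rel TCP: z',r[0]-p[2],'n',r[1],'xy',np.round(r[2][0]-p[:2],2),'dia',r[2][1:])
E
python3 - <<'E'
from h import *
held('w9'); print(ctrl.get_obs()['width'])
E
```

```text
jaw [ 1.      0.0018 -0.    ] y [-0.     0.002 -1.   ] turn to nominal/pi [-0.0006 -0.     -0.0006] pos [ 457.1 -391.    90.5] q [-0.73  0.51  1.75  0.    0.89 -0.73]
held rim rel TCP: z nan n 0 xy [-457.18  391.11] dia [np.float64(0.0), np.float64(nan), np.float64(nan)]
0.4465625482867812
  return _methods._mean(a, axis=axis, dtype=dtype,
  ret = ret.dtype.type(ret / rcount)
  ret = _var(a, axis=axis, dtype=dtype, out=out, ddof=ddof,
  arrmean = um.true_divide(arrmean, div, out=arrmean,
  ret = ret.dtype.type(ret / rcount)
h.py:37: RuntimeWarning: Mean of empty slice.
  return s[:2],2*r,e[m].std(),m.mean()
```

View pics/w9.png

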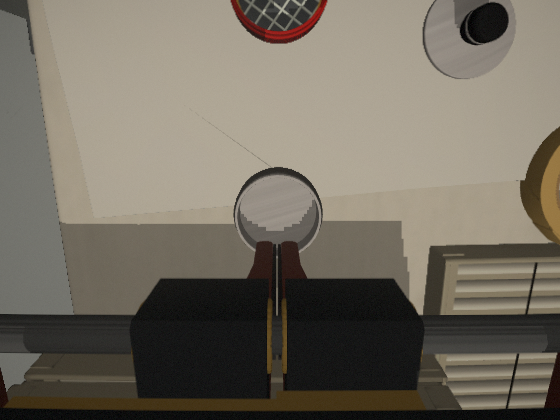

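```bash
python3 - <<'E'
from h import *
d=pickle.load(open('pics/w9.pkl','rb'))
print(rimfit(d,278,213,40,60))
p=d['obs']['ee_pos']; print('TCP px',proj(d,[p,p+[0,10,0],p+[0,-10,0],p+[0,0,19],p+[0,0,60]]))
# depth points on closed fingers
for uv in [(268,248),(290,248),(268,255),(290,255),(265,265),(292,265),(292,275),(200,290),(200,340)]: print(uv,np.round(bydepth(d,[uv])[0]-p,1))
d=grab('top','top1'); s=grab('side','side1')
x,y=410,239
print(rimfit(d,410,239,40,20))
E
python3 - <<'E'
import cv2
t=cv2.imread('pics/top1.png')[150:300,330:480]; s=cv2.imread('pics/side1.png')[170:370,200:400]
cv2.imwrite('pics/c1.png',cv2.hconcat([cv2.resize(t,(400,400)),cv2.resize(s,(400,400))]))
E
```

```text
(np.float64(39.96), np.int64(748), [array([ 458.22, -391.93]), np.float64(58.62), np.float64(0.61), np.float64(0.98)])
TCP px [[276.19504232 240.06219776]
 [276.23223954 223.19928574]
 [276.15878874 256.5101134 ]
 [276.21701393 252.44557103]
 [276.28263193 289.34980336]]
(268, 248) [-3.6 12.8 46.1]
(290, 248) [ 6.1 12.1 44.3]
(268, 255) [-3.5 12.2 52.8]
(290, 255) [ 5.8 12.  52.2]
(265, 265) [-4.5 12.2 63.2]
(292, 265) [ 6.2 11.9 62.6]
(292, 275) [ 5.7 12.6 73.3]
(200, 290) [-16.3  34.1 127. ]
(200, 340) [-13.9  30.9 139.9]
(np.float64(38.43), np.int64(52), [array([ 456.68, -391.4 ]), np.float64(59.16), np.float64(1.15), np.float64(0.96)])
```

View pics/c1.png

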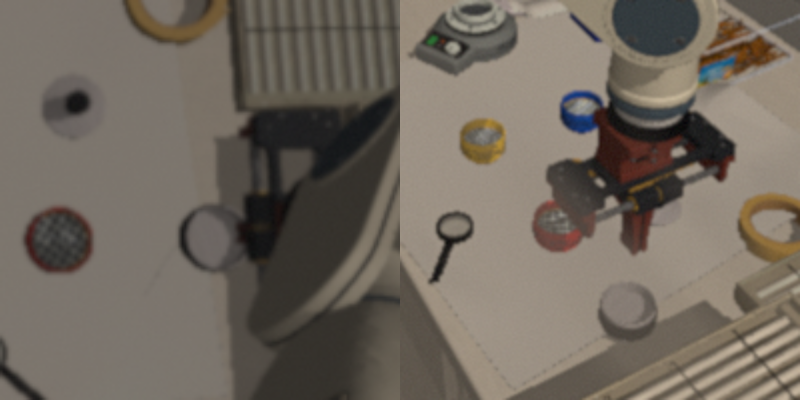

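Run:
```python
from h import *
p=ctrl.get_obs()['ee_pos']; print(p)
for n in ('side1','top1'):
    d=pickle.load(open('pics/%s.pkl'%n,'rb'))
    print(n,'TCP px',proj(d,[p,p+[0,0,40]]))
d=pickle.load(open('pics/side1.pkl','rb'))
for uv in [(318,294),(318,292),(318,288),(318,280),(314,290),(322,290),(318,270)]: print(uv,np.round(bydepth(d,[uv])[0]-p,1))
u,v=318,288
im=d['img'][v-50:v+50,u-60:u+60,::-1]; im=cv2.resize(im,(720,600),interpolation=cv2.INTER_CUBIC); 
for q in ([0,0,0],[0,0,40]):
    a=proj(d,p+np.array(q))[0]; cv2.circle(im,(int((a[0]-u+60)*6),int((a[1]-v+50)*6)),5,(0,255,0),-1)
cv2.imwrite('pics/c2.png',im)
```

```text
[ 457.27719102 -391.19522702   90.56858726]
side1 TCP px [[314.74524361 304.46524806]
 [316.2351469  291.29616878]]
top1 TCP px [[418.27201996 237.55096201]
 [424.16563491 236.65218603]]
(318, 294) [ -4.2 -11.6  45.1]
(318, 292) [ -4.  -10.6  49.9]
(318, 288) [ -6.2 -11.9  63.7]
(318, 280) [ -7.5 -10.7  85.7]
(314, 290) [-9.  -3.5 51.7]
(322, 290) [  5.1 -11.4  51.8]
(318, 270) [-25.5 -29.2 136.9]
```

View pics/c2.png

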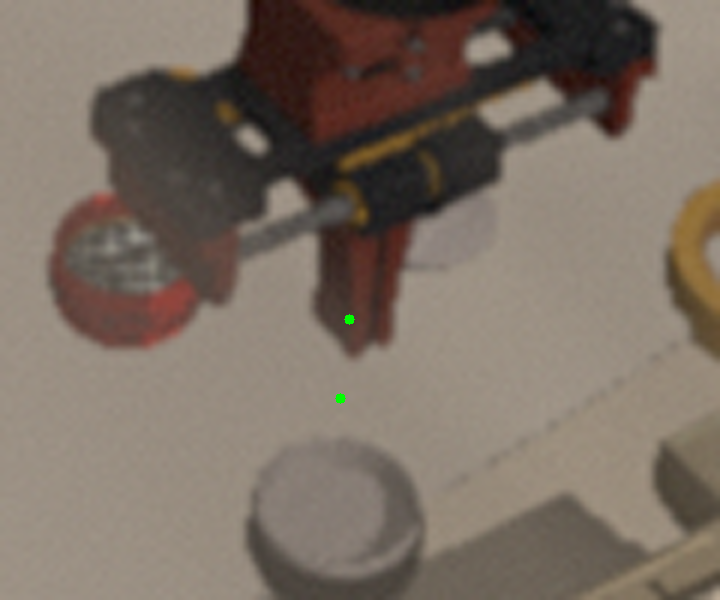

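Run:
```python
from h import *
for n,box in (('w9',(245,225,310,300)),('side1',(295,260,340,310)),('w8',(160,225,190,290)),('w8',(365,225,395,290))):
    d=pickle.load(open('pics/%s.pkl'%n,'rb')); p=d['obs']['ee_pos'] 
    vv,uu=np.mgrid[box[1]:box[3],box[0]:box[2]]; P=bydepth(d,np.c_[uu.ravel(),vv.ravel()])-p
    ok=(abs(P[:,1])<16)&(abs(P[:,0])<60)&(P[:,2]>33 if n!='w8' else P[:,2]>32)&(P[:,2]<80)
    print(n,ok.sum(),'z pct',np.round(np.percentile(P[ok,2],[0,1,3,10]),1),'y',np.round(np.percentile(P[ok,1],[1,50,99]),1),'x',np.round(np.percentile(P[ok,0],[1,99]),1))
    print(np.histogram(P[ok,2],bins=np.arange(32,80,3))[0])
```

```text
w9 1795 z pct [34.9 36.3 37.9 42.2] y [10.3 12.2 12.8] x [-9.7  9.8]
[  1  57  93  91  97 109 126 115 125 125 148 152 174 194 133]
side1 202 z pct [34.9 37.2 37.7 41. ] y [-13.   -9.8  10. ] x [-11.3  10.1]
[ 1  7 13 11 14 15 13 16 13 15 14 10 16 12 19]
w8 1135 z pct [34.1 35.5 36.7 38.9] y [-7.5  8.2 12.8] x [-51.9 -43.6]
[  3  80 119 127 116 121 111 100 104  85  73  55  38   3   0]
w8 1178 z pct [34.7 36.  37.  39.2] y [-7.4  8.5 13. ] x [43.6 51.9]
[  2  69 120 125 136 110 113 114  99  89  74  65  48  14   0]
```

>>> {"method": "jog_arm", "body": {
  "steps": [
    {"dp": [0.012,-0.009,-0.4],"turn": [0,0,0],"claw": 1},
    {"dp": [0.012,-0.009,-0.4],"turn": [0,0,0],"claw": 1},
    {"dp": [0.012,-0.009,-0.4],"turn": [0,0,0],"claw": 1},
    {"dp": [0.012,-0.009,-0.4],"turn": [0,0,0],"claw": 1},
    {"dp": [0.012,-0.009,-0.4],"turn": [0,0,0],"claw": 1},
    {"dp": [0.012,-0.009,-0.4],"turn": [0,0,0],"claw": 1},
    {"dp": [0.012,-0.009,-0.4],"turn": [0,0,0],"claw": 1},
    {"dp": [0.012,-0.009,-0.4],"turn": [0,0,0],"claw": 1},
    {"dp": [0.012,-0.009,-0.4],"turn": [0,0,0],"claw": 1},
    {"dp": [0.012,-0.009,-0.4],"turn": [0,0,0],"claw": 1},
    {"dp": [0.012,-0.009,-0.4],"turn": [0,0,0],"claw": 1}
  ]
}}

```text
t: 8.98
ee_pos: [458.2, -391.9, 58.7]
orientation: [-1.569, -0.002, 0.001]
ft_force: [0.0, -0.9, 0.4]
width: 70.4
```

>>> {"method": "jog_arm", "body": {
  "steps": [
    {"dp": [0,0,-0.5],"turn": [0,0,0],"claw": 1},
    {"dp": [0,0,-0.5],"turn": [0,0,0],"claw": 1},
    {"dp": [0,0,-0.5],"turn": [0,0,0],"claw": 1},
    {"dp": [0,0,-0.5],"turn": [0,0,0],"claw": 1},
    {"dp": [0,0,-0.5],"turn": [0,0,0],"claw": 1}
  ]
}}

```text
t: 9.4
ee_pos: [458.9, -392.5, 20.1]
orientation: [-1.57, -0.003, 0.0]
ft_force: [-0.1, 0.9, -0.4]
width: 87.5
```

>>> {"method": "jog_arm", "body": {
  "steps": [
    {"dp": [-0.01,0.007,-0.3],"turn": [0,0,0],"claw": 1},
    {"dp": [-0.01,0.007,-0.54],"turn": [0,0,0],"claw": 1},
    {"dp": [-0.01,0.007,-0.54],"turn": [0,0,0],"claw": 1},
    {"dp": [-0.01,0.007,-0.54],"turn": [0,0,0],"claw": 1},
    {"dp": [-0.01,0.007,-0.54],"turn": [0,0,0],"claw": 1},
    {"dp": [-0.01,0.007,-0.54],"turn": [0,0,0],"claw": 1}
  ]
}}

```text
t: 9.9
ee_pos: [459.1, -392.8, -21.4]
orientation: [-1.572, -0.004, -0.001]
ft_force: [0.7, -0.1, 0.4]
width: 87.6
```

Run:
```python
from h import *
err(); d=grab('wrist','w10')
u=proj(d,[458.2,-391.9,40])[0]; print(u)
print(rimfit(d,int(u[0]),int(u[1]),40,95))
for uv in [(176,245),(378,245),(176,252)]: print(bydepth(d,[uv]))
```

```text
jaw [1.     0.0018 0.0034] y [ 0.0034 -0.001  -1.    ] turn to nominal/pi [ 0.0003  0.0011 -0.0006] pos [ 459.1 -392.8  -21.4] q [-0.73  0.69  1.77  0.    0.68 -0.73]
[274.56742239 289.3286778 ]
(np.float64(39.88), np.int64(1792), [array([ 458.07, -391.6 ]), np.float64(58.37), np.float64(0.58), np.float64(0.95)])
[[ 413.61061053 -380.51130494   19.44969739]]
[[ 505.02889644 -380.41052126   19.56999712]]
[[ 414.58487386 -382.21526327   23.67928625]]
```

View pics/w10.png

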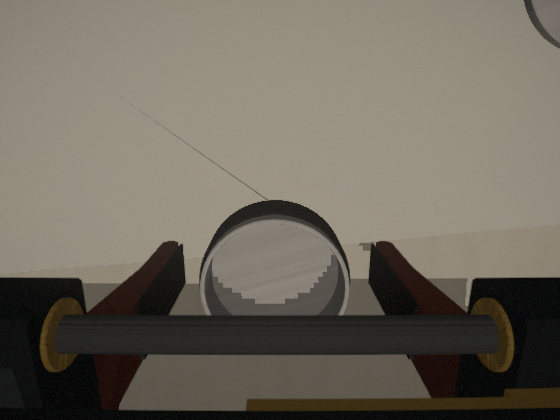

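>>> {"method": "jog_arm", "body": {
  "steps": [
    {"dp": [-0.012,0.014,-0.02],"turn": [0,0.001,0],"claw": 1},
    {"dp": [-0.012,0.014,-0.02],"turn": [0,0.001,0],"claw": 1},
    {"dp": [-0.012,0.014,-0.02],"turn": [0,0.001,0],"claw": 0},
    {"dp": [-0.012,0.014,-0.02],"turn": [0,0.001,0],"claw": 0},
    {"dp": [-0.012,0.014,-0.02],"turn": [0,0.001,0],"claw": 0},
    {"dp": [-0.012,0.014,-0.02],"turn": [0,0.001,0],"claw": 0},
    {"dp": [-0.012,0.014,-0.02],"turn": [0,0.001,0],"claw": 0},
    {"dp": [-0.012,0.014,-0.02],"turn": [0,0.001,0],"claw": 0},
    {"dp": [-0.012,0.014,-0.02],"turn": [0,0.001,0],"claw": 0},
    {"dp": [-0.012,0.014,-0.02],"turn": [0,0.001,0],"claw": 0}
  ]
}}

```text
t: 10.78
ee_pos: [458.1, -391.6, -23.2]
orientation: [-1.572, -0.002, 0.001]
ft_force: [0.4, 0.5, -0.0]
width: 63.3
```

>>> {"method": "jog_arm", "body": {
  "steps": [
    {"dp": [0,0,1],"turn": [0,0,0],"claw": 0},
    {"dp": [0,0,1],"turn": [0,0,0],"claw": 0},
    {"dp": [0,0,1],"turn": [0,0,0],"claw": 0},
    {"dp": [0,0,1],"turn": [0,0,0],"claw": 0},
    {"dp": [0,0,1],"turn": [0,0,0],"claw": 0},
    {"dp": [0,0,1],"turn": [0,0,0],"claw": 0}
  ]
}}

```text
t: 11.28
ee_pos: [457.0, -390.7, 55.5]
orientation: [-1.57, -0.0, 0.003]
ft_force: [-0.4, 0.2, -1.4]
width: 63.1
```

Run:
```python
from h import *
held('w11',63); print(ctrl.get_obs()['width'])
```

```text
jaw [ 1.      0.0018 -0.002 ] y [-0.002  0.001 -1.   ] turn to nominal/pi [-0.0003 -0.0006 -0.0006] pos [ 457.  -390.7   55.3] q [-0.73  0.56  1.76 -0.    0.82 -0.73]
held rim rel TCP: z 63.16961433094813 n 2538 xy [ 0.18 -0.78] dia [np.float64(59.58), np.float64(0.79), np.float64(0.81)]
63.11532671158104
```

View pics/w11.png

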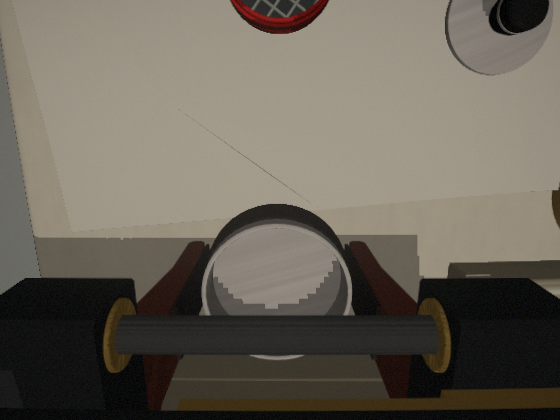

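>>> {"method": "jog_arm", "body": {
  "steps": [
    {"dp": [0.1,0.5,0.8],"turn": [0,0,0],"claw": 0},
    {"dp": [0.1,0.8,0.8],"turn": [0,0,0],"claw": 0},
    {"dp": [0.1,0.8,0.8],"turn": [0,0,0],"claw": 0},
    {"dp": [0.1,0.8,0.8],"turn": [0,0,0],"claw": 0}
  ]
}}

```text
t: 11.67
ee_pos: [465.4, -325.1, 119.8]
orientation: [-1.57, -0.002, 0.004]
ft_force: [-0.8, -0.7, -1.6]
width: 63.1
```

>>> {"method": "jog_arm", "body": {
  "steps": [
    {"dp": [0.18,1,0],"turn": [0,0,0],"claw": 0},
    {"dp": [0.18,1,0],"turn": [0,0,0],"claw": 0},
    {"dp": [0.18,1,0],"turn": [0,0,0],"claw": 0}
  ]
}}

```text
t: 11.92
ee_pos: [478.8, -240.3, 117.8]
orientation: [-1.567, -0.001, 0.009]
ft_force: [0.1, -0.2, -2.3]
width: 63.2
```

>>> {"method": "jog_arm", "body": {
  "steps": [
    {"dp": [0.18,1,0],"turn": [0,0,0],"claw": 0},
    {"dp": [0.18,1,0],"turn": [0,0,0],"claw": 0},
    {"dp": [0.18,1,0],"turn": [0,0,0],"claw": 0}
  ]
}}

```text
t: 12.17
ee_pos: [492.4, -156.1, 115.9]
orientation: [-1.564, -0.0, 0.014]
ft_force: [-0.4, 0.2, -2.2]
width: 63.2
```

>>> {"method": "jog_arm", "body": {
  "steps": [
    {"dp": [0.18,1,0],"turn": [0,0,0],"claw": 0},
    {"dp": [0.18,1,0],"turn": [0,0,0],"claw": 0},
    {"dp": [0.18,1,0],"turn": [0,0,0],"claw": 0}
  ]
}}

```text
t: 12.42
ee_pos: [506.8, -72.0, 114.3]
orientation: [-1.563, -0.001, 0.018]
ft_force: [-0.7, 0.1, -1.1]
width: 63.2
```

>>> {"method": "jog_arm", "body": {
  "steps": [
    {"dp": [0.18,1,0],"turn": [0,0,0],"claw": 0},
    {"dp": [0.18,1,0],"turn": [0,0,0],"claw": 0},
    {"dp": [0.18,1,0],"turn": [0,0,0],"claw": 0}
  ]
}}

```text
t: 12.67
ee_pos: [522.0, 11.9, 112.9]
orientation: [-1.562, -0.003, 0.021]
ft_force: [-0.6, -0.0, -1.1]
width: 63.4
```

>>> {"method": "jog_arm", "body": {
  "steps": [
    {"dp": [0.18,1,0],"turn": [0,0,0],"claw": 0},
    {"dp": [0.18,1,0],"turn": [0,0,0],"claw": 0},
    {"dp": [0.18,1,0],"turn": [0,0,0],"claw": 0}
  ]
}}

```text
t: 12.92
ee_pos: [537.8, 95.8, 111.8]
orientation: [-1.561, -0.006, 0.023]
ft_force: [0.0, 0.3, -1.8]
width: 63.3
```

>>> {"method": "jog_arm", "body": {
  "steps": [
    {"dp": [0.18,0.8,0],"turn": [0,0,0],"claw": 0},
    {"dp": [0.18,0.8,0],"turn": [0,0,0],"claw": 0},
    {"dp": [0.18,0.8,0],"turn": [0,0,0],"claw": 0},
    {"dp": [0.18,0.8,0],"turn": [0,0,0],"claw": 0},
    {"dp": [0.18,0.8,0],"turn": [0,0,0],"claw": 0}
  ]
}}

```text
t: 13.33
ee_pos: [551.7, 158.4, 110.7]
orientation: [-1.562, -0.005, 0.025]
ft_force: [-1.1, -0.7, -1.5]
width: 63.2
```

Run:
```python
from h import *
held('w12',63); print(ctrl.get_obs()['width'])
```

```text
jaw [ 0.9998  0.0178 -0.0126] y [-0.0128  0.0093 -0.9999] turn to nominal/pi [-0.003  -0.004  -0.0057] pos [551.7 158.1 110.9] q [0.25 0.45 1.79 0.02 0.91 0.22]
held rim rel TCP: z 63.17846398495462 n 2558 xy [ 0.89 -1.26] dia [np.float64(59.47), np.float64(0.74), np.float64(0.8)]
63.34171029929657
```

View pics/w12.png

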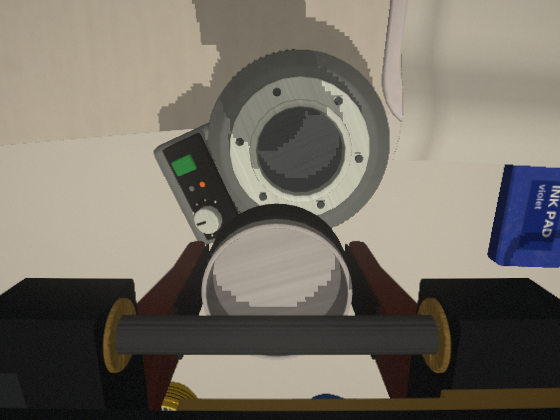

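>>> {"method": "jog_arm", "body": {
  "steps": [
    {"dp": [0.178,0.585,0],"turn": [-0.003,-0.004,-0.006],"claw": 0},
    {"dp": [0.178,0.585,-0.3],"turn": [-0.003,-0.004,-0.006],"claw": 0},
    {"dp": [0.178,0.585,-0.6],"turn": [-0.003,-0.004,-0.006],"claw": 0},
    {"dp": [0.178,0.585,-0.6],"turn": [-0.003,-0.004,-0.006],"claw": 0},
    {"dp": [0.178,0.585,-0.6],"turn": [-0.003,-0.004,-0.006],"claw": 0},
    {"dp": [0.178,0.585,-0.6],"turn": [-0.003,-0.004,-0.006],"claw": 0},
    {"dp": [0.178,0.585,-0.6],"turn": [-0.003,-0.004,-0.006],"claw": 0}
  ]
}}

```text
t: 13.97
ee_pos: [566.9, 204.3, 64.3]
orientation: [-1.57, 0.0, -0.003]
ft_force: [-0.3, -0.7, -1.5]
width: 63.2
```

Run:
```python
from h import *
held('w13',63)
```

```text
jaw [ 1.     -0.002   0.0019] y [ 1.9e-03  6.0e-04 -1.0e+00] turn to nominal/pi [-0.0002  0.0006  0.0006] pos [566.9 204.5  64.4] q [ 0.33  0.55  1.76 -0.    0.83  0.33]
held rim rel TCP: z 63.14368654550675 n 2551 xy [-0.09 -0.72] dia [np.float64(59.41), np.float64(0.72), np.float64(0.79)]
```

>>> {"method": "jog_arm", "body": {
  "steps": [
    {"dp": [-0.011,0.006,-0.1],"turn": [0,0,0],"claw": 0},
    {"dp": [-0.011,0.006,-0.2],"turn": [0,0,0],"claw": 0},
    {"dp": [-0.011,0.006,-0.25],"turn": [0,0,0],"claw": 0},
    {"dp": [-0.011,0.006,-0.3],"turn": [0,0,0],"claw": 0},
    {"dp": [-0.011,0.006,-0.3],"turn": [0,0,0],"claw": 0}
  ]
}}

```text
t: 14.43
ee_pos: [565.2, 204.7, 39.2]
orientation: [-1.571, 0.001, -0.002]
ft_force: [0.1, 0.9, -1.5]
width: 63.2
```

>>> {"method": "jog_arm", "body": {
  "steps": [
    {"dp": [0,0,-0.03],"turn": [0,0,0],"claw": 0},
    {"dp": [0,0,-0.05],"turn": [0,0,0],"claw": 0},
    {"dp": [0,0,-0.06],"turn": [0,0,0],"claw": 0}
  ]
}}

```text
t: 14.68
ee_pos: [565.6, 204.9, 36.3]
orientation: [-1.571, 0.001, -0.002]
ft_force: [-7.9, -2.4, 25.4]
width: 63.2
```

>>> {"method": "jog_arm", "body": {
  "steps": [
    {"dp": [0,0,0.01],"turn": [0,0,0],"claw": 1},
    {"dp": [0,0,0.01],"turn": [0,0,0],"claw": 1},
    {"dp": [0,0,0.01],"turn": [0,0,0],"claw": 1},
    {"dp": [0,0,0.01],"turn": [0,0,0],"claw": 1},
    {"dp": [0,0,0.01],"turn": [0,0,0],"claw": 1},
    {"dp": [0,0,0.01],"turn": [0,0,0],"claw": 1}
  ]
}}

```text
t: 15.18
ee_pos: [565.4, 204.8, 36.8]
orientation: [-1.571, 0.001, -0.001]
ft_force: [-0.5, -0.1, 0.5]
width: 87.9
```

>>> {"method": "jog_arm", "body": {
  "steps": [
    {"dp": [0,0,0.2],"turn": [0,0,0],"claw": 1},
    {"dp": [0,0,0.5],"turn": [0,0,0],"claw": 1},
    {"dp": [0,0,1],"turn": [0,0,0],"claw": 1},
    {"dp": [0,0,1],"turn": [0,0,0],"claw": 1},
    {"dp": [0,0,1],"turn": [0,0,0],"claw": 1}
  ]
}}

```text
t: 15.6
ee_pos: [567.2, 205.4, 119.1]
orientation: [-1.569, -0.003, -0.005]
ft_force: [-0.1, -1.0, -0.2]
width: 87.7
```

>>> {"method": "jog_arm", "body": {
  "steps": [
    {"dp": [0,0,0.5],"turn": [0,0,0],"claw": 1},
    {"dp": [0,0,0.5],"turn": [0,0,0],"claw": 1},
    {"dp": [0,0,0.5],"turn": [0,0,0],"claw": 1},
    {"dp": [0,0,0.5],"turn": [0,0,0],"claw": 1}
  ]
}}

```text
t: 15.93
ee_pos: [566.5, 205.2, 157.9]
orientation: [-1.57, -0.001, -0.004]
ft_force: [0.1, 0.4, 0.6]
width: 88.1
```

Run:
```python
from h import *
err(); d=grab('wrist','w14'); u=proj(d,[566,204.5,100])[0]; print(u,rimfit(d,int(u[0]),int(u[1]),99.5,70))
```

```text
jaw [ 1.     -0.0014  0.0033] y [ 3.3e-03  9.0e-04 -1.0e+00] turn to nominal/pi [-0.0003  0.001   0.0005] pos [566.5 205.2 157.9] q [ 0.33  0.42  1.71 -0.    1.01  0.33]
[275.27034411 213.73354957] (np.float64(99.88), np.int64(911), [array([565.64, 204.5 ]), np.float64(58.6), np.float64(0.6), np.float64(0.97)])
```

View pics/w14.png

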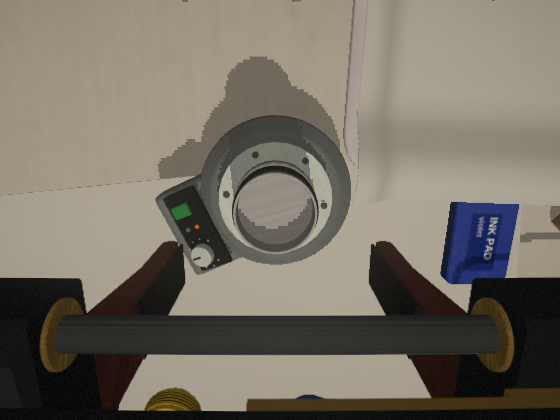

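>>> {"method": "jog_arm", "body": {
  "steps": [
    {"dp": [0.1,-1,0],"turn": [0,0.001,0],"claw": 1},
    {"dp": [0.1,-1,0],"turn": [0,0.001,0],"claw": 1},
    {"dp": [0.1,-1,0],"turn": [0,0.001,0],"claw": 1}
  ]
}}

```text
t: 16.23
ee_pos: [572.9, 120.1, 155.3]
orientation: [-1.573, 0.007, 0.0]
ft_force: [0.2, -0.5, -0.5]
width: 87.8
```

>>> {"method": "jog_arm", "body": {
  "steps": [
    {"dp": [0.12,-1,0],"turn": [0,0,0],"claw": 1},
    {"dp": [0.12,-1,0],"turn": [0,0,0],"claw": 1},
    {"dp": [0.12,-1,0],"turn": [0,0,0],"claw": 1}
  ]
}}

```text
t: 16.48
ee_pos: [581.8, 35.0, 153.5]
orientation: [-1.574, 0.012, -0.0]
ft_force: [0.2, -0.4, -0.3]
width: 88.1
```

>>> {"method": "jog_arm", "body": {
  "steps": [
    {"dp": [0.12,-1,0],"turn": [0,0,0],"claw": 1},
    {"dp": [0.12,-1,0],"turn": [0,0,0],"claw": 1},
    {"dp": [0.12,-1,0],"turn": [0,0,0],"claw": 1},
    {"dp": [0.12,-1,0],"turn": [0,0,0],"claw": 1},
    {"dp": [0.12,-1,0],"turn": [0,0,0],"claw": 1}
  ]
}}

```text
t: 16.9
ee_pos: [590.6, -44.5, 152.3]
orientation: [-1.574, 0.015, 0.001]
ft_force: [-1.2, -0.4, 0.2]
width: 87.9
```

```bash
cat >> h.py <<'E'
def look(fn,xyz,h=70,lo=3.5,hi=6):
    d=grab('wrist',fn); err(); u=proj(d,xyz)[0]; r=rimfit(d,int(u[0]),int(u[1]),xyz[2],h,lo,hi)
    print('px',np.round(u),'rim',r,'go(x80)',np.round((r[2][0]-d['obs']['ee_pos'][:2])/80,3),'dz for ee -23:',round((-23-d['obs']['ee_pos'][2])/80,3))
E
python3 - <<'E'
from h import *
look('w15',[603.9,-62.2,40])
E
```

```text
jaw [ 0.9999 -0.0076 -0.0093] y [-0.0093 -0.0031 -1.    ] turn to nominal/pi [ 0.001  -0.003   0.0024] pos [590.7 -43.9 152.6] q [-0.09  0.42  1.72 -0.    1.01 -0.08]
px [293. 215.] rim (np.float64(39.94), np.int64(591), [array([603.85, -62.12]), np.float64(58.68), np.float64(0.6), np.float64(0.96)]) go(x80) [ 0.166 -0.22 ] dz for ee -23: -2.191
```

>>> {"method": "jog_arm", "body": {
  "steps": [
    {"dp": [0.166,-0.22,-0.3],"turn": [0.001,-0.003,0.0024],"claw": 1},
    {"dp": [0.166,-0.22,-0.7],"turn": [0.001,-0.003,0.0024],"claw": 1},
    {"dp": [0.166,-0.22,-1],"turn": [0.001,-0.003,0.0024],"claw": 1},
    {"dp": [0.166,-0.22,-1],"turn": [0.001,-0.003,0.0024],"claw": 1},
    {"dp": [0.166,-0.22,-1],"turn": [0.001,-0.003,0.0024],"claw": 1},
    {"dp": [0.166,-0.22,-1],"turn": [0.001,-0.003,0.0024],"claw": 1}
  ]
}}

```text
t: 17.45
ee_pos: [604.7, -60.5, 73.6]
orientation: [-1.571, -0.002, 0.0]
ft_force: [-0.7, -0.0, -0.0]
width: 87.6
```

Run:
```python
from h import *
look('w16',[603.9,-62.2,40])
```

```text
jaw [1.     0.0011 0.0025] y [ 2.5e-03 -2.0e-04 -1.0e+00] turn to nominal/pi [ 0.0001  0.0008 -0.0003] pos [605.2 -60.7  74.2] q [-0.12  0.54  1.74  0.    0.86 -0.12]
px [275. 225.] rim (np.float64(39.9), np.int64(1075), [array([603.81, -62.19]), np.float64(58.64), np.float64(0.6), np.float64(0.96)]) go(x80) [-0.011 -0.022] dz for ee -23: -1.207
```

>>> {"method": "jog_arm", "body": {
  "steps": [
    {"dp": [-0.01,-0.018,-0.4],"turn": [0,0.0005,0],"claw": 1},
    {"dp": [-0.01,-0.018,-0.7],"turn": [0,0.0005,0],"claw": 1},
    {"dp": [-0.01,-0.018,-0.7],"turn": [0,0.0005,0],"claw": 1},
    {"dp": [-0.01,-0.018,-0.7],"turn": [0,0.0005,0],"claw": 1},
    {"dp": [-0.01,-0.018,-0.7],"turn": [0,0.0005,0],"claw": 1}
  ]
}}

```text
t: 17.92
ee_pos: [605.8, -62.1, 20.1]
orientation: [-1.571, -0.004, -0.002]
ft_force: [-0.6, 0.7, 0.6]
width: 88.1
```

>>> {"method": "jog_arm", "body": {
  "steps": [
    {"dp": [-0.01,0,-0.3],"turn": [0,0,0],"claw": 1},
    {"dp": [-0.01,0,-0.5],"turn": [0,0,0],"claw": 1},
    {"dp": [-0.01,0,-0.5],"turn": [0,0,0],"claw": 1},
    {"dp": [-0.01,0,-0.5],"turn": [0,0,0],"claw": 1},
    {"dp": [-0.01,0,-0.5],"turn": [0,0,0],"claw": 1},
    {"dp": [-0.01,0,-0.5],"turn": [0,0,0],"claw": 1}
  ]
}}

```text
t: 18.42
ee_pos: [606.3, -62.3, -18.1]
orientation: [-1.572, -0.006, -0.004]
ft_force: [-0.3, -0.2, 0.9]
width: 88.2
```

Run:
```python
from h import *
look('w17',[603.9,-62.2,40],90)
```

```text
jaw [1.     0.0013 0.0058] y [ 5.8e-03 -8.0e-04 -1.0e+00] turn to nominal/pi [ 0.0002  0.0019 -0.0004] pos [606.1 -62.3 -18.3] q [-0.12  0.68  1.76 -0.    0.69 -0.12]
px [271. 287.] rim (np.float64(39.91), np.int64(1763), [array([603.74, -61.86]), np.float64(58.36), np.float64(0.58), np.float64(0.94)]) go(x80) [-0.032  0.005] dz for ee -23: -0.061
```

>>> {"method": "jog_arm", "body": {
  "steps": [
    {"dp": [-0.03,0.002,-0.06],"turn": [0,0.002,0],"claw": 1},
    {"dp": [-0.03,0.002,-0.06],"turn": [0,0.002,0],"claw": 1},
    {"dp": [-0.03,0.002,-0.06],"turn": [0,0.002,0],"claw": 1},
    {"dp": [-0.03,0.002,-0.06],"turn": [0,0.002,0],"claw": 0},
    {"dp": [-0.03,0.002,-0.06],"turn": [0,0.002,0],"claw": 0},
    {"dp": [-0.03,0.002,-0.06],"turn": [0,0.002,0],"claw": 0},
    {"dp": [-0.03,0.002,-0.06],"turn": [0,0.002,0],"claw": 0},
    {"dp": [-0.03,0.002,-0.06],"turn": [0,0.002,0],"claw": 0},
    {"dp": [-0.03,0.002,-0.06],"turn": [0,0.002,0],"claw": 0},
    {"dp": [-0.03,0.002,-0.06],"turn": [0,0.002,0],"claw": 0},
    {"dp": [-0.03,0.002,-0.06],"turn": [0,0.002,0],"claw": 0}
  ]
}}

```text
t: 19.38
ee_pos: [603.7, -62.1, -23.2]
orientation: [-1.572, -0.001, 0.001]
ft_force: [-0.4, 0.4, 0.5]
width: 64.1
```

>>> {"method": "jog_arm", "body": {
  "steps": [
    {"dp": [0,0,1],"turn": [0,0,0],"claw": 0},
    {"dp": [0,0,1],"turn": [0,0,0],"claw": 0},
    {"dp": [0,0,1],"turn": [0,0,0],"claw": 0},
    {"dp": [0,0,1],"turn": [0,0,0],"claw": 0}
  ]
}}

```text
t: 19.72
ee_pos: [605.6, -62.4, 59.1]
orientation: [-1.572, -0.004, -0.002]
ft_force: [0.2, 0.1, -1.3]
width: 63.4
```

>>> {"method": "jog_arm", "body": {
  "steps": [
    {"dp": [0,0,1],"turn": [0,0,0],"claw": 0},
    {"dp": [0,0,1],"turn": [0,0,0],"claw": 0},
    {"dp": [0,0,1],"turn": [0,0,0],"claw": 0},
    {"dp": [0,0,1],"turn": [0,0,0],"claw": 0}
  ]
}}

```text
t: 20.05
ee_pos: [606.6, -62.5, 140.1]
orientation: [-1.572, -0.007, -0.005]
ft_force: [0.6, 0.0, -0.4]
width: 63.6
```

Run:
```python
from h import *
held('w18',63)
```

```text
jaw [1.     0.0013 0.0035] y [ 0.0035 -0.0013 -1.    ] turn to nominal/pi [ 0.0004  0.0011 -0.0004] pos [605.  -62.3 138.2] q [-0.12  0.46  1.71 -0.    0.98 -0.12]
held rim rel TCP: z 63.11192087290863 n 2502 xy [-0.43 -0.34] dia [np.float64(59.47), np.float64(0.68), np.float64(0.78)]
```

>>> {"method": "jog_arm", "body": {
  "steps": [
    {"dp": [-0.14,1,0],"turn": [0,0.001,0],"claw": 0},
    {"dp": [-0.14,1,0],"turn": [0,0.001,0],"claw": 0},
    {"dp": [-0.14,1,0],"turn": [0,0.001,0],"claw": 0}
  ]
}}

```text
t: 20.35
ee_pos: [590.5, 22.5, 135.1]
orientation: [-1.57, 0.001, 0.008]
ft_force: [-1.3, -0.3, -0.5]
width: 63.8
```

>>> {"method": "jog_arm", "body": {
  "steps": [
    {"dp": [-0.14,1,0],"turn": [0,0,0],"claw": 0},
    {"dp": [-0.14,1,0],"turn": [0,0,0],"claw": 0},
    {"dp": [-0.14,1,0],"turn": [0,0,0],"claw": 0}
  ]
}}

```text
t: 20.6
ee_pos: [576.2, 107.0, 132.2]
orientation: [-1.57, 0.003, 0.015]
ft_force: [0.1, -0.6, -0.7]
width: 63.9
```

>>> {"method": "jog_arm", "body": {
  "steps": [
    {"dp": [-0.14,1,0],"turn": [0,0,0],"claw": 0},
    {"dp": [-0.14,1,0],"turn": [0,0,0],"claw": 0},
    {"dp": [-0.14,1,0],"turn": [0,0,0],"claw": 0},
    {"dp": [-0.14,1,0],"turn": [0,0,0],"claw": 0},
    {"dp": [-0.14,1,0],"turn": [0,0,0],"claw": 0}
  ]
}}

```text
t: 21.02
ee_pos: [563.9, 186.3, 130.4]
orientation: [-1.571, 0.004, 0.018]
ft_force: [-1.2, -0.2, -1.2]
width: 63.8
```

Run:
```python
from h import *
err()
```

```text
jaw [ 0.9999  0.0087 -0.0142] y [-1.420e-02 -2.000e-04 -9.999e-01] turn to nominal/pi [ 0.0001 -0.0045 -0.0028] pos [563.9 186.3 130.4] q [0.3  0.45 1.73 0.   0.97 0.29]
```

>>> {"method": "jog_arm", "body": {
  "steps": [
    {"dp": [0.025,0.232,-0.2],"turn": [0,-0.0045,-0.003],"claw": 0},
    {"dp": [0.025,0.232,-0.45],"turn": [0,-0.0045,-0.003],"claw": 0},
    {"dp": [0.025,0.232,-0.45],"turn": [0,-0.0045,-0.003],"claw": 0},
    {"dp": [0.025,0.232,-0.45],"turn": [0,-0.0045,-0.003],"claw": 0},
    {"dp": [0.025,0.232,-0.45],"turn": [0,-0.0045,-0.003],"claw": 0},
    {"dp": [0.025,0.232,-0.45],"turn": [0,-0.0045,-0.003],"claw": 0}
  ]
}}

```text
t: 21.52
ee_pos: [566.8, 204.0, 95.4]
orientation: [-1.571, 0.001, -0.003]
ft_force: [-0.0, -0.1, -0.9]
width: 63.9
```

Run:
```python
from h import *
held('w19',63)
```

```text
jaw [ 1.     -0.0018  0.0016] y [ 1.6e-03  3.0e-04 -1.0e+00] turn to nominal/pi [-0.0001  0.0005  0.0006] pos [566.8 204.3  95.5] q [ 0.33  0.51  1.74 -0.    0.89  0.33]
held rim rel TCP: z 63.17358656970306 n 2495 xy [-0.08 -0.52] dia [np.float64(59.54), np.float64(0.69), np.float64(0.78)]
```

View pics/w19.png

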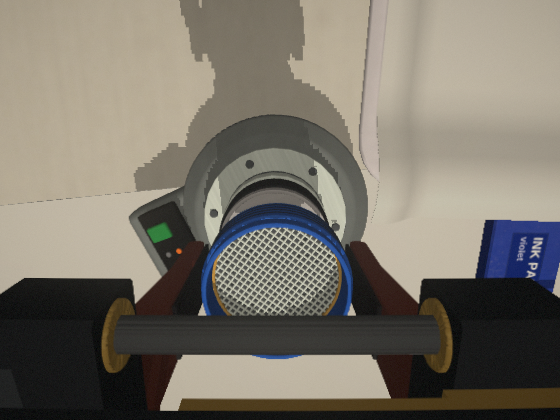

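>>> {"method": "jog_arm", "body": {
  "steps": [
    {"dp": [-0.012,0.008,-0.1],"turn": [0,0,0],"claw": 0},
    {"dp": [-0.012,0.008,-0.2],"turn": [0,0,0],"claw": 0},
    {"dp": [-0.012,0.008,-0.27],"turn": [0,0,0],"claw": 0},
    {"dp": [-0.012,0.008,-0.32],"turn": [0,0,0],"claw": 0},
    {"dp": [-0.012,0.008,-0.32],"turn": [0,0,0],"claw": 0}
  ]
}}

```text
t: 21.98
ee_pos: [564.9, 204.7, 68.5]
orientation: [-1.571, 0.002, -0.001]
ft_force: [-0.8, 0.1, -0.5]
width: 64.3
```

>>> {"method": "jog_arm", "body": {
  "steps": [
    {"dp": [0,0,-0.03],"turn": [0,0,0],"claw": 0},
    {"dp": [0,0,-0.05],"turn": [0,0,0],"claw": 0},
    {"dp": [0,0,-0.06],"turn": [0,0,0],"claw": 0}
  ]
}}

```text
t: 22.23
ee_pos: [565.5, 205.0, 66.4]
orientation: [-1.571, 0.001, -0.001]
ft_force: [-9.7, -3.5, 30.0]
width: 63.7
```

>>> {"method": "jog_arm", "body": {
  "steps": [
    {"dp": [0,0,0.01],"turn": [0,0,0],"claw": 1},
    {"dp": [0,0,0.01],"turn": [0,0,0],"claw": 1},
    {"dp": [0,0,0.01],"turn": [0,0,0],"claw": 1},
    {"dp": [0,0,0.01],"turn": [0,0,0],"claw": 1},
    {"dp": [0,0,0.01],"turn": [0,0,0],"claw": 1},
    {"dp": [0,0,0.01],"turn": [0,0,0],"claw": 1}
  ]
}}

```text
t: 22.73
ee_pos: [565.2, 204.9, 66.8]
orientation: [-1.571, 0.001, -0.001]
ft_force: [0.5, 0.2, 0.6]
width: 87.9
```

>>> {"method": "jog_arm", "body": {
  "steps": [
    {"dp": [0,0,0.2],"turn": [0,0,0],"claw": 1},
    {"dp": [0,0,0.5],"turn": [0,0,0],"claw": 1},
    {"dp": [0,0,1],"turn": [0,0,0],"claw": 1},
    {"dp": [0,0,1],"turn": [0,0,0],"claw": 1},
    {"dp": [0,0,1],"turn": [0,0,0],"claw": 1}
  ]
}}

```text
t: 23.15
ee_pos: [567.0, 205.5, 149.0]
orientation: [-1.57, -0.002, -0.005]
ft_force: [-0.3, 0.1, -0.9]
width: 88.0
```

>>> {"method": "jog_arm", "body": {
  "steps": [
    {"dp": [-0.3,-0.8,0.3],"turn": [0,0,0],"claw": 1},
    {"dp": [-0.3,-0.8,0.3],"turn": [0,0,0],"claw": 1},
    {"dp": [-0.3,-0.8,0.3],"turn": [0,0,0],"claw": 1},
    {"dp": [-0.3,-0.8,0.3],"turn": [0,0,0],"claw": 1},
    {"dp": [-0.3,-0.8,0.3],"turn": [0,0,0],"claw": 1}
  ]
}}

```text
t: 23.57
ee_pos: [542.7, 141.6, 172.1]
orientation: [-1.57, -0.001, -0.004]
ft_force: [-0.8, 0.3, -0.6]
width: 87.5
```

Run:
```python
from h import *
look('w20',[565.7,204.5,130],80)
```

```text
jaw [ 1.     -0.0015  0.0029] y [ 0.0029  0.0012 -1.    ] turn to nominal/pi [-0.0004  0.0009  0.0005] pos [542.7 141.9 172. ] q [0.23 0.35 1.79 0.   1.   0.24]
px [312. 124.] rim (np.float64(129.99), np.int64(1108), [array([565.39, 204.6 ]), np.float64(58.74), np.float64(0.63), np.float64(0.99)]) go(x80) [0.284 0.788] dz for ee -23: -2.439
```

View pics/w20.png

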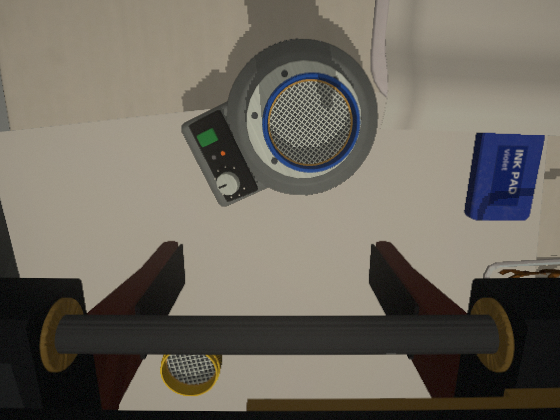

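>>> {"method": "jog_arm", "body": {
  "steps": [
    {"dp": [-0.45,-1,0],"turn": [0,0.001,0],"claw": 1},
    {"dp": [-0.45,-1,0],"turn": [0,0.001,0],"claw": 1},
    {"dp": [-0.45,-1,0],"turn": [0,0.001,0],"claw": 1}
  ]
}}

```text
t: 23.87
ee_pos: [503.5, 59.1, 170.4]
orientation: [-1.571, 0.005, 0.003]
ft_force: [0.1, 0.1, 0.2]
width: 88.0
```

>>> {"method": "jog_arm", "body": {
  "steps": [
    {"dp": [-0.45,-1,-0.3],"turn": [0,0,0],"claw": 1},
    {"dp": [-0.45,-1,-0.3],"turn": [0,0,0],"claw": 1},
    {"dp": [-0.45,-1,-0.3],"turn": [0,0,0],"claw": 1}
  ]
}}

```text
t: 24.12
ee_pos: [464.4, -22.7, 144.3]
orientation: [-1.572, 0.009, 0.006]
ft_force: [-1.3, 0.5, -1.4]
width: 88.0
```

>>> {"method": "jog_arm", "body": {
  "steps": [
    {"dp": [-0.25,-0.36,-0.6],"turn": [0,0,0],"claw": 1},
    {"dp": [-0.25,-0.36,-0.6],"turn": [0,0,0],"claw": 1},
    {"dp": [-0.25,-0.36,-0.6],"turn": [0,0,0],"claw": 1},
    {"dp": [-0.25,-0.36,-0.6],"turn": [0,0,0],"claw": 1},
    {"dp": [-0.25,-0.36,-0.6],"turn": [0,0,0],"claw": 1}
  ]
}}

```text
t: 24.53
ee_pos: [446.1, -50.8, 96.9]
orientation: [-1.571, 0.007, 0.005]
ft_force: [-0.7, 0.3, -0.3]
width: 87.8
```

Run:
```python
from h import *
look('w21',[450.2,-53,40])
```

```text
jaw [ 1.0e+00 -9.0e-04 -7.2e-03] y [-7.2e-03 -8.0e-04 -1.0e+00] turn to nominal/pi [ 0.0003 -0.0023  0.0003] pos [446.4 -50.8  97.2] q [-0.14  0.31  2.07 -0.    0.77 -0.14]
px [283. 216.] rim (np.float64(39.92), np.int64(888), [array([449.97, -53.04]), np.float64(58.67), np.float64(0.61), np.float64(0.97)]) go(x80) [ 0.049 -0.028] dz for ee -23: -1.499
```

>>> {"method": "jog_arm", "body": {
  "steps": [
    {"dp": [0.04,-0.026,-0.4],"turn": [0,-0.002,0],"claw": 1},
    {"dp": [0.04,-0.026,-0.7],"turn": [0,-0.002,0],"claw": 1},
    {"dp": [0.04,-0.026,-0.85],"turn": [0,-0.002,0],"claw": 1},
    {"dp": [0.04,-0.026,-0.85],"turn": [0,-0.002,0],"claw": 1},
    {"dp": [0.04,-0.026,-0.85],"turn": [0,-0.002,0],"claw": 1},
    {"dp": [0.04,-0.026,-0.85],"turn": [0,-0.002,0],"claw": 1}
  ]
}}

```text
t: 25.08
ee_pos: [451.1, -52.6, 30.4]
orientation: [-1.572, -0.001, -0.001]
ft_force: [0.2, -0.0, 0.0]
width: 88.3
```

>>> {"method": "jog_arm", "body": {
  "steps": [
    {"dp": [-0.015,0,-0.3],"turn": [0,0.001,0],"claw": 1},
    {"dp": [-0.015,0,-0.6],"turn": [0,0.001,0],"claw": 1},
    {"dp": [-0.015,0,-0.6],"turn": [0,0.001,0],"claw": 1},
    {"dp": [-0.015,0,-0.6],"turn": [0,0.001,0],"claw": 1},
    {"dp": [-0.015,0,-0.6],"turn": [0,0.001,0],"claw": 1},
    {"dp": [-0.015,0,-0.6],"turn": [0,0.001,0],"claw": 1}
  ]
}}

```text
t: 25.58
ee_pos: [451.1, -52.6, -16.1]
orientation: [-1.572, -0.0, -0.001]
ft_force: [-0.9, 0.2, -0.3]
width: 87.6
```

Run:
```python
from h import *
look('w22',[450.2,-53,40],90)
```

```text
jaw [ 1.e+00 -1.e-04  7.e-04] y [ 7.0e-04 -1.5e-03 -1.0e+00] turn to nominal/pi [0.0005 0.0002 0.    ] pos [451.  -52.7 -16.2] q [-0.14  0.55  2.1  -0.    0.49 -0.14]
px [274. 286.] rim (np.float64(39.9), np.int64(1748), [array([449.85, -52.67]), np.float64(58.35), np.float64(0.56), np.float64(0.94)]) go(x80) [-0.015 -0.   ] dz for ee -23: -0.086
```

>>> {"method": "jog_arm", "body": {
  "steps": [
    {"dp": [-0.015,-0.003,-0.085],"turn": [0,0,0],"claw": 1},
    {"dp": [-0.015,-0.003,-0.085],"turn": [0,0,0],"claw": 1},
    {"dp": [-0.015,-0.003,-0.085],"turn": [0,0,0],"claw": 1},
    {"dp": [-0.015,-0.003,-0.085],"turn": [0,0,0],"claw": 0},
    {"dp": [-0.015,-0.003,-0.085],"turn": [0,0,0],"claw": 0},
    {"dp": [-0.015,-0.003,-0.085],"turn": [0,0,0],"claw": 0},
    {"dp": [-0.015,-0.003,-0.085],"turn": [0,0,0],"claw": 0},
    {"dp": [-0.015,-0.003,-0.085],"turn": [0,0,0],"claw": 0},
    {"dp": [-0.015,-0.003,-0.085],"turn": [0,0,0],"claw": 0},
    {"dp": [-0.015,-0.003,-0.085],"turn": [0,0,0],"claw": 0},
    {"dp": [-0.015,-0.003,-0.085],"turn": [0,0,0],"claw": 0}
  ]
}}

```text
t: 26.55
ee_pos: [449.8, -52.9, -23.0]
orientation: [-1.572, -0.001, -0.001]
ft_force: [-0.0, 0.1, -0.4]
width: 63.4
```

>>> {"method": "jog_arm", "body": {
  "steps": [
    {"dp": [0,0,1],"turn": [0,0,0],"claw": 0},
    {"dp": [0,0,1],"turn": [0,0,0],"claw": 0},
    {"dp": [0,0,1],"turn": [0,0,0],"claw": 0},
    {"dp": [0,0,1],"turn": [0,0,0],"claw": 0}
  ]
}}

```text
t: 26.88
ee_pos: [451.4, -53.1, 58.5]
orientation: [-1.573, -0.004, -0.004]
ft_force: [-0.7, -0.1, -1.7]
width: 63.2
```

>>> {"method": "jog_arm", "body": {
  "steps": [
    {"dp": [0,0,1],"turn": [0,0,0],"claw": 0},
    {"dp": [0,0,1],"turn": [0,0,0],"claw": 0},
    {"dp": [0,0,1],"turn": [0,0,0],"claw": 0},
    {"dp": [0,0,1],"turn": [0,0,0],"claw": 0}
  ]
}}

```text
t: 27.22
ee_pos: [452.4, -53.3, 139.1]
orientation: [-1.573, -0.006, -0.006]
ft_force: [-0.6, -0.8, -1.6]
width: 63.1
```

Run:
```python
from h import *
held('w23',63)
```

```text
jaw [ 1.0e+00 -1.0e-04  4.8e-03] y [ 0.0048 -0.0021 -1.    ] turn to nominal/pi [0.0007 0.0015 0.    ] pos [451.  -53.1 137.8] q [-0.14  0.24  2.04 -0.    0.85 -0.14]
held rim rel TCP: z 63.01785986802608 n 2483 xy [-0.44 -0.45] dia [np.float64(59.62), np.float64(0.77), np.float64(0.8)]
```

>>> {"method": "jog_arm", "body": {
  "steps": [
    {"dp": [0.45,1,0.25],"turn": [0,0.001,0],"claw": 0},
    {"dp": [0.45,1,0.25],"turn": [0,0.001,0],"claw": 0},
    {"dp": [0.45,1,0.25],"turn": [0,0.001,0],"claw": 0}
  ]
}}

```text
t: 27.52
ee_pos: [488.7, 30.4, 156.9]
orientation: [-1.572, -0.002, -0.001]
ft_force: [-0.4, -0.1, -1.7]
width: 63.5
```

>>> {"method": "jog_arm", "body": {
  "steps": [
    {"dp": [0.45,1,0],"turn": [0,0,0],"claw": 0},
    {"dp": [0.45,1,0],"turn": [0,0,0],"claw": 0},
    {"dp": [0.45,1,0],"turn": [0,0,0],"claw": 0}
  ]
}}

```text
t: 27.77
ee_pos: [525.8, 114.3, 154.7]
orientation: [-1.571, -0.003, 0.002]
ft_force: [-0.1, 1.0, -1.8]
width: 63.5
```

>>> {"method": "jog_arm", "body": {
  "steps": [
    {"dp": [0.45,1,0],"turn": [0,0,0],"claw": 0},
    {"dp": [0.45,1,0],"turn": [0,0,0],"claw": 0},
    {"dp": [0.45,1,0],"turn": [0,0,0],"claw": 0},
    {"dp": [0.45,1,0],"turn": [0,0,0],"claw": 0},
    {"dp": [0.45,1,0],"turn": [0,0,0],"claw": 0}
  ]
}}

```text
t: 28.18
ee_pos: [560.0, 193.3, 152.5]
orientation: [-1.572, -0.001, 0.006]
ft_force: [-0.2, -0.6, -1.4]
width: 63.7
```

Run:
```python
from h import *
held('w24',63)
```

```text
jaw [ 1.      0.0034 -0.0028] y [-0.0028 -0.0015 -1.    ] turn to nominal/pi [ 0.0005 -0.0009 -0.0011] pos [560.  192.7 152.9] q [ 0.31  0.42  1.73 -0.    1.    0.31]
held rim rel TCP: z 62.985435356722974 n 2466 xy [ 0.24 -0.5 ] dia [np.float64(59.59), np.float64(0.74), np.float64(0.79)]
```

>>> {"method": "jog_arm", "body": {
  "steps": [
    {"dp": [0.06,0.154,-0.15],"turn": [0,-0.001,-0.001],"claw": 0},
    {"dp": [0.06,0.154,-0.33],"turn": [0,-0.001,-0.001],"claw": 0},
    {"dp": [0.06,0.154,-0.33],"turn": [0,-0.001,-0.001],"claw": 0},
    {"dp": [0.06,0.154,-0.33],"turn": [0,-0.001,-0.001],"claw": 0},
    {"dp": [0.06,0.154,-0.33],"turn": [0,-0.001,-0.001],"claw": 0},
    {"dp": [0.06,0.154,-0.33],"turn": [0,-0.001,-0.001],"claw": 0}
  ]
}}

```text
t: 28.73
ee_pos: [565.1, 204.4, 127.4]
orientation: [-1.572, -0.0, -0.002]
ft_force: [0.2, -0.0, -1.0]
width: 63.3
```

Run:
```python
from h import *
held('w25',63)
```

```text
jaw [ 1.0e+00 -5.0e-04  1.5e-03] y [ 0.0015 -0.0012 -1.    ] turn to nominal/pi [0.0004 0.0005 0.0001] pos [565.1 204.6 127.4] q [ 0.33  0.46  1.73 -0.    0.95  0.33]
held rim rel TCP: z 62.96947984869196 n 2473 xy [-0.02 -0.59] dia [np.float64(59.74), np.float64(0.83), np.float64(0.81)]
```

>>> {"method": "jog_arm", "body": {
  "steps": [
    {"dp": [0.008,0.005,-0.1],"turn": [0,0,0],"claw": 0},
    {"dp": [0.008,0.005,-0.2],"turn": [0,0,0],"claw": 0},
    {"dp": [0.008,0.005,-0.29],"turn": [0,0,0],"claw": 0},
    {"dp": [0.008,0.005,-0.34],"turn": [0,0,0],"claw": 0},
    {"dp": [0.008,0.005,-0.34],"turn": [0,0,0],"claw": 0}
  ]
}}

```text
t: 29.2
ee_pos: [564.7, 204.6, 98.6]
orientation: [-1.573, 0.001, 0.001]
ft_force: [0.1, 0.1, -1.0]
width: 63.2
```

>>> {"method": "jog_arm", "body": {
  "steps": [
    {"dp": [0,0,-0.03],"turn": [0,0,0],"claw": 0},
    {"dp": [0,0,-0.05],"turn": [0,0,0],"claw": 0},
    {"dp": [0,0,-0.06],"turn": [0,0,0],"claw": 0}
  ]
}}

```text
t: 29.45
ee_pos: [565.4, 205.0, 96.6]
orientation: [-1.572, 0.0, -0.0]
ft_force: [-8.6, -3.3, 28.9]
width: 63.6
```

>>> {"method": "jog_arm", "body": {
  "steps": [
    {"dp": [0,0,0.01],"turn": [0,0,0],"claw": 1},
    {"dp": [0,0,0.01],"turn": [0,0,0],"claw": 1},
    {"dp": [0,0,0.01],"turn": [0,0,0],"claw": 1},
    {"dp": [0,0,0.01],"turn": [0,0,0],"claw": 1},
    {"dp": [0,0,0.01],"turn": [0,0,0],"claw": 1},
    {"dp": [0,0,0.01],"turn": [0,0,0],"claw": 1}
  ]
}}

```text
t: 29.95
ee_pos: [565.3, 205.0, 97.0]
orientation: [-1.573, 0.001, 0.0]
ft_force: [0.3, 0.5, -1.2]
width: 87.7
```

>>> {"method": "jog_arm", "body": {
  "steps": [
    {"dp": [0,0,0.2],"turn": [0,0,0],"claw": 1},
    {"dp": [0,0,0.5],"turn": [0,0,0],"claw": 1},
    {"dp": [0,0,1],"turn": [0,0,0],"claw": 1},
    {"dp": [0,0,1],"turn": [0,0,0],"claw": 1},
    {"dp": [0,0,1],"turn": [0,0,0],"claw": 1}
  ]
}}

```text
t: 30.37
ee_pos: [566.9, 205.5, 179.3]
orientation: [-1.571, -0.003, -0.003]
ft_force: [0.2, -0.1, -1.0]
width: 87.7
```

>>> {"method": "jog_arm", "body": {
  "steps": [
    {"dp": [-0.2,-0.8,0.2],"turn": [0,0,0],"claw": 1},
    {"dp": [-0.2,-0.8,0.2],"turn": [0,0,0],"claw": 1},
    {"dp": [-0.2,-0.8,0.2],"turn": [0,0,0],"claw": 1},
    {"dp": [-0.2,-0.8,0.2],"turn": [0,0,0],"claw": 1},
    {"dp": [-0.2,-0.8,0.2],"turn": [0,0,0],"claw": 1}
  ]
}}

```text
t: 30.78
ee_pos: [550.6, 141.7, 194.3]
orientation: [-1.571, -0.001, -0.003]
ft_force: [0.0, -0.4, -0.2]
width: 88.1
```

Run:
```python
from h import *
look('w26',[565.5,204.5,160],80)
```

```text
jaw [ 1.0e+00 -2.0e-04  2.8e-03] y [ 2.8e-03 -3.0e-04 -1.0e+00] turn to nominal/pi [0.0001 0.0009 0.0001] pos [550.7 142.  194.3] q [ 0.23  0.33  1.75 -0.    1.06  0.23]
px [300. 124.] rim (np.float64(159.94), np.int64(1202), [array([565.4, 204.6]), np.float64(58.76), np.float64(0.64), np.float64(1.0)]) go(x80) [0.186 0.787] dz for ee -23: -2.716
```

View pics/w26.png

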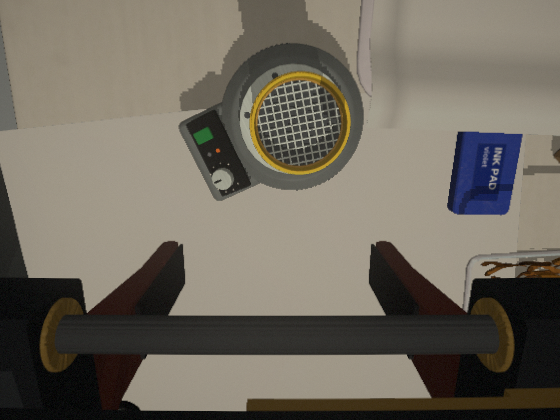

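>>> {"method": "jog_arm", "body": {
  "steps": [
    {"dp": [-0.25,-1,0],"turn": [0,0.001,0],"claw": 1},
    {"dp": [-0.25,-1,0],"turn": [0,0.001,0],"claw": 1},
    {"dp": [-0.25,-1,0],"turn": [0,0.001,0],"claw": 1}
  ]
}}

```text
t: 31.08
ee_pos: [528.5, 58.5, 193.0]
orientation: [-1.573, 0.004, 0.002]
ft_force: [-0.4, 0.3, 0.5]
width: 87.9
```

>>> {"method": "jog_arm", "body": {
  "steps": [
    {"dp": [-0.25,-1,0],"turn": [0,0,0],"claw": 1},
    {"dp": [-0.25,-1,0],"turn": [0,0,0],"claw": 1},
    {"dp": [-0.25,-1,0],"turn": [0,0,0],"claw": 1}
  ]
}}

```text
t: 31.33
ee_pos: [507.0, -24.9, 192.1]
orientation: [-1.574, 0.007, 0.002]
ft_force: [0.8, -0.3, 0.3]
width: 87.7
```

>>> {"method": "jog_arm", "body": {
  "steps": [
    {"dp": [-0.25,-1,-0.2],"turn": [0,0,0],"claw": 1},
    {"dp": [-0.25,-1,-0.2],"turn": [0,0,0],"claw": 1},
    {"dp": [-0.25,-1,-0.2],"turn": [0,0,0],"claw": 1}
  ]
}}

```text
t: 31.58
ee_pos: [485.4, -107.9, 174.5]
orientation: [-1.575, 0.011, 0.003]
ft_force: [-0.9, -0.2, -0.3]
width: 87.7
```

>>> {"method": "jog_arm", "body": {
  "steps": [
    {"dp": [-0.25,-1,-0.2],"turn": [0,-0.002,0],"claw": 1},
    {"dp": [-0.25,-1,-0.2],"turn": [0,-0.002,0],"claw": 1},
    {"dp": [-0.25,-1,-0.2],"turn": [0,-0.002,0],"claw": 1}
  ]
}}

```text
t: 31.83
ee_pos: [464.3, -191.0, 156.9]
orientation: [-1.575, 0.009, -0.002]
ft_force: [0.4, -0.4, -0.2]
width: 87.8
```

>>> {"method": "jog_arm", "body": {
  "steps": [
    {"dp": [-0.1,-0.6,-0.6],"turn": [0,0,0],"claw": 1},
    {"dp": [-0.1,-0.6,-0.6],"turn": [0,0,0],"claw": 1},
    {"dp": [-0.1,-0.6,-0.6],"turn": [0,0,0],"claw": 1},
    {"dp": [-0.1,-0.6,-0.6],"turn": [0,0,0],"claw": 1},
    {"dp": [-0.1,-0.6,-0.6],"turn": [0,0,0],"claw": 1}
  ]
}}

```text
t: 32.25
ee_pos: [457.1, -237.9, 109.1]
orientation: [-1.574, 0.009, -0.002]
ft_force: [-0.2, 0.7, 0.0]
width: 88.0
```

Run:
```python
from h import *
look('w27',[458.7,-242.8,40])
```

```text
jaw [ 1.     -0.0058 -0.0036] y [-0.0036 -0.0042 -1.    ] turn to nominal/pi [ 0.0014 -0.0011  0.0018] pos [ 457.4 -237.9  109.6] q [-0.5   0.38  1.93 -0.01  0.84 -0.49]
px [279. 215.] rim (np.float64(39.89), np.int64(792), [array([ 458.38, -242.76]), np.float64(58.68), np.float64(0.61), np.float64(0.97)]) go(x80) [ 0.016 -0.061] dz for ee -23: -1.651
```

>>> {"method": "jog_arm", "body": {
  "steps": [
    {"dp": [0.005,-0.06,-0.4],"turn": [0.0014,-0.001,0.002],"claw": 1},
    {"dp": [0.005,-0.06,-0.7],"turn": [0.0014,-0.001,0.002],"claw": 1},
    {"dp": [0.005,-0.06,-0.95],"turn": [0.0014,-0.001,0.002],"claw": 1},
    {"dp": [0.005,-0.06,-0.95],"turn": [0.0014,-0.001,0.002],"claw": 1},
    {"dp": [0.005,-0.06,-0.95],"turn": [0.0014,-0.001,0.002],"claw": 1},
    {"dp": [0.005,-0.06,-0.95],"turn": [0.0014,-0.001,0.002],"claw": 1}
  ]
}}

```text
t: 32.8
ee_pos: [459.1, -242.5, 35.0]
orientation: [-1.572, -0.002, 0.0]
ft_force: [-0.3, -0.4, 1.0]
width: 88.0
```

>>> {"method": "jog_arm", "body": {
  "steps": [
    {"dp": [-0.015,0,-0.3],"turn": [0,0.001,0],"claw": 1},
    {"dp": [-0.015,0,-0.62],"turn": [0,0.001,0],"claw": 1},
    {"dp": [-0.015,0,-0.62],"turn": [0,0.001,0],"claw": 1},
    {"dp": [-0.015,0,-0.62],"turn": [0,0.001,0],"claw": 1},
    {"dp": [-0.015,0,-0.62],"turn": [0,0.001,0],"claw": 1},
    {"dp": [-0.015,0,-0.62],"turn": [0,0.001,0],"claw": 1}
  ]
}}

```text
t: 33.3
ee_pos: [459.1, -243.1, -12.8]
orientation: [-1.573, -0.002, 0.001]
ft_force: [0.4, -0.1, 0.4]
width: 87.8
```

Run:
```python
from h import *
look('w28',[458.5,-242.8,40],90)
```

```text
jaw [1.0e+00 1.5e-03 6.0e-04] y [ 6.0e-04 -2.1e-03 -1.0e+00] turn to nominal/pi [ 0.0007  0.0002 -0.0005] pos [ 459.  -243.1  -12.9] q [-0.51  0.59  1.96 -0.    0.58 -0.51]
px [275. 281.] rim (np.float64(39.88), np.int64(1773), [array([ 458.29, -242.47]), np.float64(58.43), np.float64(0.59), np.float64(0.95)]) go(x80) [-0.01   0.008] dz for ee -23: -0.127
```

>>> {"method": "jog_arm", "body": {
  "steps": [
    {"dp": [-0.013,0.006,-0.12],"turn": [0.0005,0,0],"claw": 1},
    {"dp": [-0.013,0.006,-0.12],"turn": [0.0005,0,0],"claw": 1},
    {"dp": [-0.013,0.006,-0.12],"turn": [0.0005,0,0],"claw": 1},
    {"dp": [-0.013,0.006,-0.12],"turn": [0.0005,0,0],"claw": 0},
    {"dp": [-0.013,0.006,-0.12],"turn": [0.0005,0,0],"claw": 0},
    {"dp": [-0.013,0.006,-0.12],"turn": [0.0005,0,0],"claw": 0},
    {"dp": [-0.013,0.006,-0.12],"turn": [0.0005,0,0],"claw": 0},
    {"dp": [-0.013,0.006,-0.12],"turn": [0.0005,0,0],"claw": 0},
    {"dp": [-0.013,0.006,-0.12],"turn": [0.0005,0,0],"claw": 0},
    {"dp": [-0.013,0.006,-0.12],"turn": [0.0005,0,0],"claw": 0},
    {"dp": [-0.013,0.006,-0.12],"turn": [0.0005,0,0],"claw": 0}
  ]
}}

```text
t: 34.27
ee_pos: [458.0, -242.6, -22.5]
orientation: [-1.571, -0.002, 0.001]
ft_force: [-0.1, -0.8, -0.3]
width: 63.1
```

>>> {"method": "jog_arm", "body": {
  "steps": [
    {"dp": [0,0,1],"turn": [0,0,0],"claw": 0},
    {"dp": [0,0,1],"turn": [0,0,0],"claw": 0},
    {"dp": [0,0,1],"turn": [0,0,0],"claw": 0},
    {"dp": [0,0,1],"turn": [0,0,0],"claw": 0}
  ]
}}

```text
t: 34.6
ee_pos: [459.5, -243.4, 59.3]
orientation: [-1.573, -0.005, -0.002]
ft_force: [-0.5, -0.2, -1.0]
width: 63.3
```

>>> {"method": "jog_arm", "body": {
  "steps": [
    {"dp": [0,0,1],"turn": [0,0,0],"claw": 0},
    {"dp": [0,0,1],"turn": [0,0,0],"claw": 0},
    {"dp": [0,0,1],"turn": [0,0,0],"claw": 0},
    {"dp": [0,0,1],"turn": [0,0,0],"claw": 0}
  ]
}}

```text
t: 34.93
ee_pos: [460.3, -243.9, 140.1]
orientation: [-1.575, -0.007, -0.004]
ft_force: [-0.6, -0.7, -1.9]
width: 63.3
```

Run:
```python
from h import *
held('w29',63)
# lid
d=pickle.load(open('pics/w27.pkl','rb'))
```

```text
jaw [1.     0.0016 0.0042] y [ 0.0042 -0.0026 -1.    ] turn to nominal/pi [ 0.0008  0.0013 -0.0005] pos [ 459.1 -243.2  138.6] q [-0.51  0.33  1.9  -0.    0.9  -0.51]
held rim rel TCP: z 62.53459181291805 n 2350 xy [-0.33 -0.46] dia [np.float64(59.91), np.float64(0.96), np.float64(0.86)]
```

>>> {"method": "jog_arm", "body": {
  "steps": [
    {"dp": [0.23,1,0.6],"turn": [0,0.001,0],"claw": 0},
    {"dp": [0.23,1,0.6],"turn": [0,0.001,0],"claw": 0},
    {"dp": [0.23,1,0.6],"turn": [0,0.001,0],"claw": 0}
  ]
}}

```text
t: 35.23
ee_pos: [477.5, -160.2, 186.4]
orientation: [-1.572, -0.002, 0.002]
ft_force: [1.2, -0.4, -0.8]
width: 63.5
```

>>> {"method": "jog_arm", "body": {
  "steps": [
    {"dp": [0.23,1,0],"turn": [0,0,0],"claw": 0},
    {"dp": [0.23,1,0],"turn": [0,0,0],"claw": 0},
    {"dp": [0.23,1,0],"turn": [0,0,0],"claw": 0}
  ]
}}

```text
t: 35.48
ee_pos: [495.4, -75.1, 184.3]
orientation: [-1.569, -0.002, 0.007]
ft_force: [0.8, -0.3, -1.2]
width: 63.2
```

>>> {"method": "jog_arm", "body": {
  "steps": [
    {"dp": [0.23,1,0],"turn": [0,-0.001,-0.002],"claw": 0},
    {"dp": [0.23,1,0],"turn": [0,-0.001,-0.002],"claw": 0},
    {"dp": [0.23,1,0],"turn": [0,-0.001,-0.002],"claw": 0}
  ]
}}

```text
t: 35.73
ee_pos: [513.4, 9.3, 182.0]
orientation: [-1.568, -0.0, 0.005]
ft_force: [0.7, -0.6, -0.1]
width: 63.3
```

>>> {"method": "jog_arm", "body": {
  "steps": [
    {"dp": [0.23,1,0],"turn": [0,-0.001,-0.001],"claw": 0},
    {"dp": [0.23,1,0],"turn": [0,-0.001,-0.001],"claw": 0},
    {"dp": [0.23,1,0],"turn": [0,-0.001,-0.001],"claw": 0}
  ]
}}

```text
t: 35.98
ee_pos: [532.0, 93.6, 179.9]
orientation: [-1.567, -0.001, 0.004]
ft_force: [0.9, 0.7, -1.6]
width: 63.5
```

>>> {"method": "jog_arm", "body": {
  "steps": [
    {"dp": [0.23,1,0],"turn": [0,-0.001,-0.001],"claw": 0},
    {"dp": [0.23,1,0],"turn": [0,-0.001,-0.001],"claw": 0},
    {"dp": [0.23,1,0],"turn": [0,-0.001,-0.001],"claw": 0},
    {"dp": [0.23,1,0],"turn": [0,-0.001,-0.001],"claw": 0},
    {"dp": [0.23,1,0],"turn": [0,-0.001,-0.001],"claw": 0}
  ]
}}

```text
t: 36.4
ee_pos: [549.1, 172.7, 178.0]
orientation: [-1.568, 0.001, 0.002]
ft_force: [0.4, 0.4, -1.4]
width: 63.2
```

Run:
```python
from h import *
held('w30',63)
```

```text
jaw [ 1.      0.     -0.0014] y [-0.0014  0.0026 -1.    ] turn to nominal/pi [-0.0008 -0.0004 -0.    ] pos [549.3 172.2 178.4] q [0.28 0.36 1.75 0.   1.03 0.28]
held rim rel TCP: z 62.57895337923998 n 2397 xy [ 0.21 -0.89] dia [np.float64(59.92), np.float64(0.96), np.float64(0.85)]
```

View pics/w30.png

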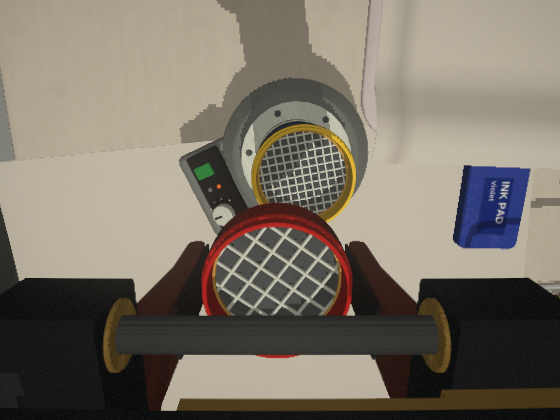

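>>> {"method": "jog_arm", "body": {
  "steps": [
    {"dp": [0.2,0.41,0],"turn": [-0.001,0,0],"claw": 0},
    {"dp": [0.2,0.41,-0.1],"turn": [-0.001,0,0],"claw": 0},
    {"dp": [0.2,0.41,-0.25],"turn": [-0.001,0,0],"claw": 0},
    {"dp": [0.2,0.41,-0.25],"turn": [-0.001,0,0],"claw": 0},
    {"dp": [0.2,0.41,-0.25],"turn": [-0.001,0,0],"claw": 0},
    {"dp": [0.2,0.41,-0.25],"turn": [-0.001,0,0],"claw": 0}
  ]
}}

```text
t: 36.95
ee_pos: [564.8, 203.8, 158.1]
orientation: [-1.572, 0.003, 0.001]
ft_force: [-0.5, 0.3, -1.3]
width: 63.2
```

Run:
```python
from h import *
held('w31',63)
```

```text
jaw [ 1.     -0.001  -0.0015] y [-1.5e-03 -7.0e-04 -1.0e+00] turn to nominal/pi [ 0.0002 -0.0005  0.0003] pos [565.2 204.1 158.5] q [ 0.33  0.42  1.71 -0.    1.02  0.33]
held rim rel TCP: z 62.52353845480678 n 2365 xy [ 0.23 -0.69] dia [np.float64(59.94), np.float64(0.96), np.float64(0.85)]
```

>>> {"method": "jog_arm", "body": {
  "steps": [
    {"dp": [0.006,0.012,-0.1],"turn": [0,0,0],"claw": 0},
    {"dp": [0.006,0.012,-0.2],"turn": [0,0,0],"claw": 0},
    {"dp": [0.006,0.012,-0.29],"turn": [0,0,0],"claw": 0},
    {"dp": [0.006,0.012,-0.34],"turn": [0,0,0],"claw": 0},
    {"dp": [0.006,0.012,-0.34],"turn": [0,0,0],"claw": 0}
  ]
}}

```text
t: 37.42
ee_pos: [564.6, 204.7, 129.8]
orientation: [-1.572, 0.004, 0.002]
ft_force: [-0.0, 0.8, -1.8]
width: 63.3
```

>>> {"method": "jog_arm", "body": {
  "steps": [
    {"dp": [0,0,-0.03],"turn": [0,0,0],"claw": 0},
    {"dp": [0,0,-0.05],"turn": [0,0,0],"claw": 0},
    {"dp": [0,0,-0.06],"turn": [0,0,0],"claw": 0}
  ]
}}

```text
t: 37.67
ee_pos: [565.5, 205.2, 127.1]
orientation: [-1.572, 0.002, 0.001]
ft_force: [-5.8, -2.8, 20.3]
width: 63.3
```

Seated at the predicted height (127.4 expected). Release and check.

>>> {"method": "jog_arm", "body": {
  "steps": [
    {"dp": [0,0,0.01],"turn": [0,0,0],"claw": 1},
    {"dp": [0,0,0.01],"turn": [0,0,0],"claw": 1},
    {"dp": [0,0,0.01],"turn": [0,0,0],"claw": 1},
    {"dp": [0,0,0.01],"turn": [0,0,0],"claw": 1},
    {"dp": [0,0,0.01],"turn": [0,0,0],"claw": 1},
    {"dp": [0,0,0.01],"turn": [0,0,0],"claw": 1}
  ]
}}

```text
t: 38.17
ee_pos: [565.3, 205.1, 127.6]
orientation: [-1.572, 0.003, 0.002]
ft_force: [0.1, 0.2, 0.4]
width: 87.9
```

>>> {"method": "jog_arm", "body": {
  "steps": [
    {"dp": [0,0,0.2],"turn": [0,0,0],"claw": 1},
    {"dp": [0,0,0.5],"turn": [0,0,0],"claw": 1},
    {"dp": [0,0,1],"turn": [0,0,0],"claw": 1},
    {"dp": [0,0,1],"turn": [0,0,0],"claw": 1},
    {"dp": [0,0,1],"turn": [0,0,0],"claw": 1}
  ]
}}

```text
t: 38.58
ee_pos: [566.9, 205.6, 210.0]
orientation: [-1.57, -0.001, -0.002]
ft_force: [0.0, -0.2, 0.4]
width: 88.0
```

>>> {"method": "jog_arm", "body": {
  "steps": [
    {"dp": [0,-0.8,0.2],"turn": [0,0,0],"claw": 1},
    {"dp": [0,-0.8,0.2],"turn": [0,0,0],"claw": 1},
    {"dp": [0,-0.8,0.2],"turn": [0,0,0],"claw": 1},
    {"dp": [0,-0.8,0.2],"turn": [0,0,0],"claw": 1},
    {"dp": [0,-0.8,0.2],"turn": [0,0,0],"claw": 1}
  ]
}}

```text
t: 39.0
ee_pos: [566.3, 141.9, 224.8]
orientation: [-1.57, 0.001, -0.001]
ft_force: [0.7, 0.7, -1.5]
width: 88.0
```

Run:
```python
from h import *
look('w32',[565.5,204.5,190],80)
```

```text
jaw [ 1.e+00 -6.e-04  3.e-04] y [ 3.e-04  6.e-04 -1.e+00] turn to nominal/pi [-0.0002  0.0001  0.0002] pos [566.3 142.2 224.8] q [0.23 0.32 1.69 0.   1.13 0.23]
px [275. 125.] rim (np.float64(189.93), np.int64(1183), [array([565.55, 204.68]), np.float64(58.72), np.float64(0.64), np.float64(1.0)]) go(x80) [-0.01   0.785] dz for ee -23: -3.098
```

View pics/w32.png

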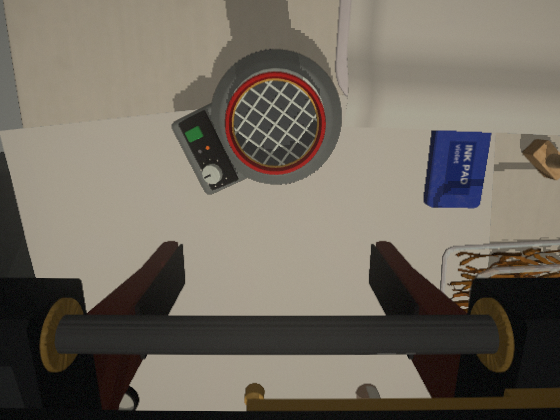

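>>> {"method": "jog_arm", "body": {
  "steps": [
    {"dp": [0.04,-1,0],"turn": [0,0,0],"claw": 1},
    {"dp": [0.04,-1,0],"turn": [0,0,0],"claw": 1},
    {"dp": [0.04,-1,0],"turn": [0,0,0],"claw": 1}
  ]
}}

```text
t: 39.3
ee_pos: [569.1, 58.7, 223.8]
orientation: [-1.572, 0.003, -0.0]
ft_force: [0.7, 0.5, -0.2]
width: 87.8
```

>>> {"method": "jog_arm", "body": {
  "steps": [
    {"dp": [0.04,-1,0],"turn": [0,-0.001,0.001],"claw": 1},
    {"dp": [0.04,-1,0],"turn": [0,-0.001,0.001],"claw": 1},
    {"dp": [0.04,-1,0],"turn": [0,-0.001,0.001],"claw": 1}
  ]
}}

```text
t: 39.55
ee_pos: [572.4, -25.3, 223.0]
orientation: [-1.574, 0.001, -0.002]
ft_force: [0.2, -0.1, -0.3]
width: 87.6
```

>>> {"method": "jog_arm", "body": {
  "steps": [
    {"dp": [0.04,-1,-0.3],"turn": [0,-0.001,0.001],"claw": 1},
    {"dp": [0.04,-1,-0.3],"turn": [0,-0.001,0.001],"claw": 1},
    {"dp": [0.04,-1,-0.3],"turn": [0,-0.001,0.001],"claw": 1}
  ]
}}

```text
t: 39.8
ee_pos: [574.8, -108.3, 196.6]
orientation: [-1.574, -0.001, -0.001]
ft_force: [0.8, 0.4, -0.1]
width: 87.4
```

>>> {"method": "jog_arm", "body": {
  "steps": [
    {"dp": [0.04,-1,-0.4],"turn": [0,-0.001,0.001],"claw": 1},
    {"dp": [0.04,-1,-0.4],"turn": [0,-0.001,0.001],"claw": 1},
    {"dp": [0.04,-1,-0.4],"turn": [0,-0.001,0.001],"claw": 1}
  ]
}}

```text
t: 40.05
ee_pos: [577.2, -190.6, 161.7]
orientation: [-1.574, -0.002, -0.0]
ft_force: [-0.1, 0.1, 0.1]
width: 87.7
```

>>> {"method": "jog_arm", "body": {
  "steps": [
    {"dp": [0.06,-0.9,-0.7],"turn": [0,0,0],"claw": 1},
    {"dp": [0.06,-0.9,-0.7],"turn": [0,0,0],"claw": 1},
    {"dp": [0.06,-0.9,-0.7],"turn": [0,0,0],"claw": 1},
    {"dp": [0.06,-0.9,-0.7],"turn": [0,0,0],"claw": 1},
    {"dp": [0.06,-0.9,-0.7],"turn": [0,0,0],"claw": 1},
    {"dp": [0.06,-0.9,-0.7],"turn": [0,0,0],"claw": 1}
  ]
}}

```text
t: 40.55
ee_pos: [582.9, -260.9, 106.6]
orientation: [-1.574, -0.003, 0.0]
ft_force: [0.8, 0.7, 0.6]
width: 87.9
```

```bash
cat >> h.py <<'E'
def lidlook(fn,xy,zb=0,h=70,tgt=None):
    # disc circle (edge pts z ~18) and knob top (z ~42), above base height zb
    d=grab('wrist',fn); err(); p=d['obs']['ee_pos']; c=proj(d,[xy[0],xy[1],zb+25])[0].astype(int)
    y0,y1,x0,x1=max(c[1]-h,0),min(c[1]+h,420),max(c[0]-h,0),min(c[0]+h,560)
    vv,uu=np.mgrid[y0:y1,x0:x1]; P=bydepth(d,np.c_[uu.ravel(),vv.ravel()])
    near=np.hypot(P[:,0]-xy[0],P[:,1]-xy[1])
    k=(near<16)&(P[:,2]>zb+38)&(P[:,2]<zb+46)
    e=(near<36)&(P[:,2]>zb+13)&(P[:,2]<zb+23)
    print('knob top z',np.round(np.median(P[k,2]),2),k.sum(),'enc',end=' ')
    (cx,cy),r=cv2.minEnclosingCircle(P[k,:2].astype(np.float32)); print(np.round([cx,cy,2*r],2))
    (dx,dy),r=cv2.minEnclosingCircle(P[e,:2].astype(np.float32)); print('disc z',np.round(np.median(P[e,2]),2),e.sum(),np.round([dx,dy,2*r],2))
    hull=cv2.convexHull(P[e,:2].astype(np.float32)).reshape(-1,2); print('disc hull fit',circ(hull)); 
    print('rel TCP knob',np.round(np.array([cx,cy])-p[:2],2),'disc',np.round(np.array([dx,dy])-p[:2],2))
E
python3 - <<'E'
from h import *
lidlook('w33',[589.5,-264.5])
E
```

```text
jaw [1.     0.0023 0.0025] y [ 0.0025 -0.0037 -1.    ] turn to nominal/pi [ 0.0012  0.0008 -0.0007] pos [ 583. -261.  107.] q [-0.44  0.54  1.65 -0.    0.95 -0.44]
knob top z 41.91 728 enc [ 590.34 -265.02   23.05]
disc z 16.54 3876 [ 590.58 -265.12   64.36]
disc hull fit (array([ 590.38888037, -264.96173776]), np.float64(63.6526515469629), np.float64(0.09719446964242547), np.float64(0.8909090909090909))
rel TCP knob [ 7.47 -4.09] disc [ 7.72 -4.19]
```

View pics/w33.png

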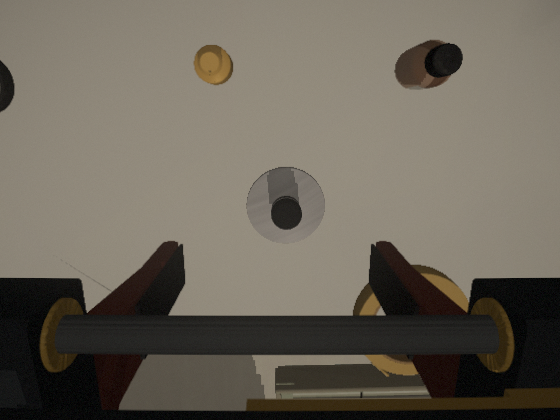

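>>> {"method": "jog_arm", "body": {
  "steps": [
    {"dp": [0.085,-0.05,-0.3],"turn": [0.001,0.001,-0.001],"claw": 1},
    {"dp": [0.085,-0.05,-0.6],"turn": [0.001,0.001,-0.001],"claw": 1},
    {"dp": [0.085,-0.05,-0.85],"turn": [0.001,0.001,-0.001],"claw": 1},
    {"dp": [0.085,-0.05,-0.85],"turn": [0.001,0.001,-0.001],"claw": 1},
    {"dp": [0.085,-0.05,-0.85],"turn": [0.001,0.001,-0.001],"claw": 1},
    {"dp": [0.085,-0.05,-0.85],"turn": [0.001,0.001,-0.001],"claw": 1}
  ]
}}

```text
t: 41.1
ee_pos: [591.1, -264.7, 40.8]
orientation: [-1.572, -0.001, -0.001]
ft_force: [0.1, -0.3, 0.8]
width: 88.1
```

>>> {"method": "jog_arm", "body": {
  "steps": [
    {"dp": [-0.015,0,-0.3],"turn": [0,0.001,0],"claw": 0.7},
    {"dp": [-0.015,0,-0.55],"turn": [0,0.001,0],"claw": 0.7},
    {"dp": [-0.015,0,-0.55],"turn": [0,0.001,0],"claw": 0.7},
    {"dp": [-0.015,0,-0.55],"turn": [0,0.001,0],"claw": 0.7},
    {"dp": [-0.015,0,-0.55],"turn": [0,0.001,0],"claw": 0.7},
    {"dp": [-0.015,0,-0.55],"turn": [0,0.001,0],"claw": 0.7}
  ]
}}

```text
t: 41.6
ee_pos: [591.2, -265.2, -1.2]
orientation: [-1.573, -0.001, -0.001]
ft_force: [0.2, -0.3, 0.0]
width: 61.6
```

Run:
```python
from h import *
lidlook('w34',[590.4,-265])
```

```text
jaw [1.e+00 1.e-04 7.e-04] y [ 7.0e-04 -2.6e-03 -1.0e+00] turn to nominal/pi [ 0.0008  0.0002 -0.    ] pos [ 591.  -265.2   -1.4] q [-0.44  0.7   1.67 -0.    0.78 -0.44]
knob top z 41.93 1857 enc [ 590.33 -265.2    23.71]
disc z 16.5 8631 [ 590.05 -265.17   64.72]
disc hull fit (array([ 590.3415405 , -265.05106067]), np.float64(63.839700561450925), np.float64(0.10332203233128577), np.float64(0.953125))
rel TCP knob [-0.84  0.02] disc [-1.11  0.05]
```

View pics/w34.png

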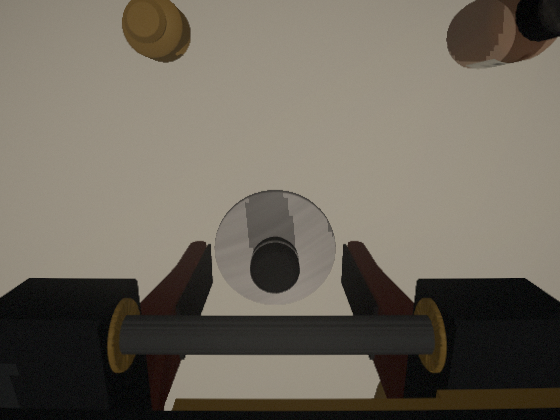

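>>> {"method": "jog_arm", "body": {
  "steps": [
    {"dp": [-0.012,0,-0.14],"turn": [0.001,0,0],"claw": 0.7},
    {"dp": [-0.012,0,-0.14],"turn": [0.001,0,0],"claw": 0.7},
    {"dp": [-0.012,0,-0.14],"turn": [0.001,0,0],"claw": 0.7},
    {"dp": [-0.012,0,-0.14],"turn": [0.001,0,0],"claw": 0},
    {"dp": [-0.012,0,-0.14],"turn": [0.001,0,0],"claw": 0},
    {"dp": [-0.012,0,-0.14],"turn": [0.001,0,0],"claw": 0},
    {"dp": [-0.012,0,-0.14],"turn": [0.001,0,0],"claw": 0},
    {"dp": [-0.012,0,-0.14],"turn": [0.001,0,0],"claw": 0},
    {"dp": [-0.012,0,-0.14],"turn": [0.001,0,0],"claw": 0},
    {"dp": [-0.012,0,-0.14],"turn": [0.001,0,0],"claw": 0},
    {"dp": [-0.012,0,-0.14],"turn": [0.001,0,0],"claw": 0},
    {"dp": [-0.012,0,-0.14],"turn": [0.001,0,0],"claw": 0}
  ]
}}

```text
t: 42.65
ee_pos: [590.1, -265.2, -12.6]
orientation: [-1.57, -0.001, -0.001]
ft_force: [-0.4, -1.2, 0.5]
width: 21.8
```

>>> {"method": "jog_arm", "body": {
  "steps": [
    {"dp": [0,0,0],"turn": [0,0,0],"claw": 0},
    {"dp": [0,0,0.3],"turn": [0,0,0],"claw": 0},
    {"dp": [0,0,0.6],"turn": [0,0,0],"claw": 0},
    {"dp": [0,0,1],"turn": [0,0,0],"claw": 0},
    {"dp": [0,0,1],"turn": [0,0,0],"claw": 0},
    {"dp": [0,0,1],"turn": [0,0,0],"claw": 0}
  ]
}}

```text
t: 43.15
ee_pos: [591.4, -265.8, 69.3]
orientation: [-1.572, -0.003, -0.003]
ft_force: [-0.5, 0.2, -1.1]
width: 21.9
```

Run:
```python
from h import *
o=ctrl.get_obs(); p=o['ee_pos']; print(o['width'])
lidlook('w35',p[:2],p[2]+12.5,110)
```

```text
21.93629260166902
jaw [1.     0.     0.0016] y [ 1.6e-03  1.0e-04 -1.0e+00] turn to nominal/pi [-0.      0.0005 -0.    ] pos [ 590.2 -265.3   67.7] q [-0.44  0.6   1.65  0.    0.89 -0.44]
knob top z 123.8 2225 enc [ 591.45 -264.17   29.91]
disc z 98.16 6326 [ 591.45 -265.71   64.21]
disc hull fit (array([ 591.37709606, -265.62738942]), np.float64(63.82886655978804), np.float64(0.1018786596906226), np.float64(1.0))
rel TCP knob [0.05 1.65] disc [0.05 0.11]
```

View pics/w35.png

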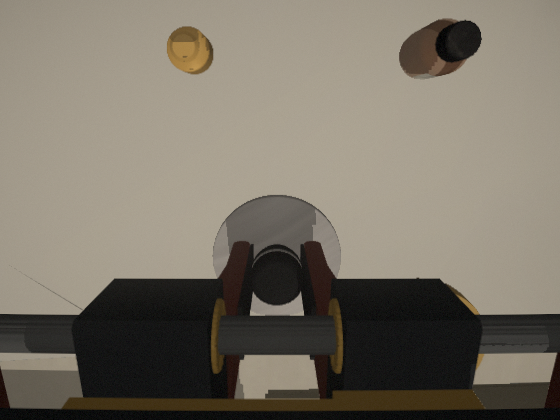

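>>> {"method": "jog_arm", "body": {
  "steps": [
    {"dp": [0,0.3,1],"turn": [0,0,0],"claw": 0},
    {"dp": [0,0.3,1],"turn": [0,0,0],"claw": 0},
    {"dp": [0,0.3,1],"turn": [0,0,0],"claw": 0}
  ]
}}

```text
t: 43.45
ee_pos: [593.2, -241.0, 152.8]
orientation: [-1.573, -0.007, -0.006]
ft_force: [1.4, -0.8, 0.3]
width: 22.2
```

>>> {"method": "jog_arm", "body": {
  "steps": [
    {"dp": [-0.06,0.8,0.9],"turn": [0,0.001,0],"claw": 0},
    {"dp": [-0.06,0.8,0.9],"turn": [0,0.001,0],"claw": 0},
    {"dp": [-0.06,0.8,0.9],"turn": [0,0.001,0],"claw": 0},
    {"dp": [-0.06,0.8,0.9],"turn": [0,0.001,0],"claw": 0}
  ]
}}

```text
t: 43.78
ee_pos: [589.8, -175.5, 226.9]
orientation: [-1.574, -0.009, -0.004]
ft_force: [0.7, -0.0, -1.1]
width: 22.0
```

>>> {"method": "jog_arm", "body": {
  "steps": [
    {"dp": [-0.06,1,0],"turn": [0,0,0],"claw": 0},
    {"dp": [-0.06,1,0],"turn": [0,0,0],"claw": 0},
    {"dp": [-0.06,1,0],"turn": [0,0,0],"claw": 0}
  ]
}}

```text
t: 44.03
ee_pos: [583.4, -91.3, 224.1]
orientation: [-1.571, -0.008, 0.001]
ft_force: [-0.5, -1.0, -1.4]
width: 22.0
```

>>> {"method": "jog_arm", "body": {
  "steps": [
    {"dp": [-0.06,1,0],"turn": [0,-0.001,-0.001],"claw": 0},
    {"dp": [-0.06,1,0],"turn": [0,-0.001,-0.001],"claw": 0},
    {"dp": [-0.06,1,0],"turn": [0,-0.001,-0.001],"claw": 0}
  ]
}}

```text
t: 44.28
ee_pos: [576.9, -7.2, 221.1]
orientation: [-1.57, -0.007, 0.002]
ft_force: [-1.1, 0.8, -0.8]
width: 21.8
```

>>> {"method": "jog_arm", "body": {
  "steps": [
    {"dp": [-0.06,1,0],"turn": [0,-0.001,-0.001],"claw": 0},
    {"dp": [-0.06,1,0],"turn": [0,-0.001,-0.001],"claw": 0},
    {"dp": [-0.06,1,0],"turn": [0,-0.001,-0.001],"claw": 0},
    {"dp": [-0.06,1,0],"turn": [0,-0.001,-0.001],"claw": 0}
  ]
}}

```text
t: 44.62
ee_pos: [571.3, 73.3, 218.9]
orientation: [-1.57, -0.008, 0.002]
ft_force: [0.9, -0.2, -0.6]
width: 22.1
```

Run:
```python
from h import *
err()
```

```text
jaw [1.     0.0064 0.0035] y [ 3.5e-03  3.0e-04 -1.0e+00] turn to nominal/pi [-0.0001  0.0011 -0.002 ] pos [571.3  73.3 218.9] q [ 0.11  0.31  1.71 -0.    1.11  0.1 ]
```

>>> {"method": "jog_arm", "body": {
  "steps": [
    {"dp": [-0.035,0.9,0],"turn": [0,0,-0.002],"claw": 0},
    {"dp": [-0.035,0.9,0],"turn": [0,0,-0.002],"claw": 0},
    {"dp": [-0.035,0.9,0],"turn": [0,0,-0.002],"claw": 0},
    {"dp": [-0.035,0.9,0],"turn": [0,0,-0.002],"claw": 0}
  ]
}}

```text
t: 44.95
ee_pos: [568.5, 144.4, 217.4]
orientation: [-1.572, -0.002, -0.0]
ft_force: [0.6, 0.4, -1.4]
width: 22.3
```

>>> {"method": "jog_arm", "body": {
  "steps": [
    {"dp": [-0.03,0.72,-0.1],"turn": [0,0,0],"claw": 0},
    {"dp": [-0.03,0.72,-0.1],"turn": [0,0,0],"claw": 0},
    {"dp": [-0.03,0.72,-0.1],"turn": [0,0,0],"claw": 0},
    {"dp": [-0.03,0.72,-0.1],"turn": [0,0,0],"claw": 0},
    {"dp": [-0.03,0.72,-0.1],"turn": [0,0,0],"claw": 0},
    {"dp": [-0.03,0.72,-0.1],"turn": [0,0,0],"claw": 0}
  ]
}}

```text
t: 45.45
ee_pos: [566.4, 200.1, 209.4]
orientation: [-1.572, -0.001, -0.002]
ft_force: [0.2, 0.2, -0.4]
width: 22.1
```

Run:
```python
from h import *
p=ctrl.get_obs()['ee_pos']
lidlook('w36',p[:2],p[2]+12.5,110)
```

```text
jaw [ 1.0e+00 -2.0e-04  1.9e-03] y [ 0.0019 -0.0013 -1.    ] turn to nominal/pi [0.0004 0.0006 0.0001] pos [566.4 200.4 209.5] q [ 0.32  0.36  1.67 -0.    1.11  0.32]
knob top z 263.94 2238 enc [566.4  201.59  30.02]
disc z 238.29 6310 [566.19 200.21  64.44]
disc hull fit (array([566.40992817, 200.38152593]), np.float64(63.681922021305816), np.float64(0.1031917502336861), np.float64(0.9016393442622951))
rel TCP knob [-0.    1.48] disc [-0.21  0.1 ]
```

View pics/w36.png

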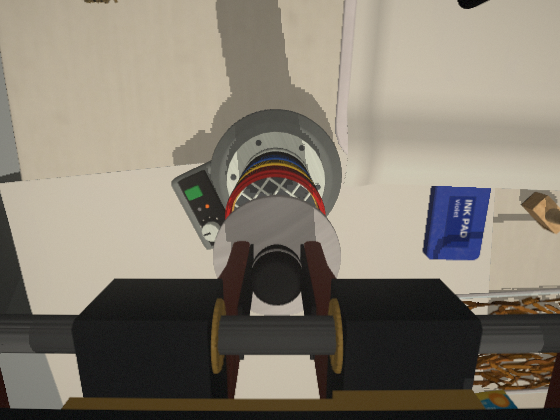

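>>> {"method": "jog_arm", "body": {
  "steps": [
    {"dp": [-0.008,0.054,0],"turn": [0,0,0],"claw": 0},
    {"dp": [-0.008,0.054,-0.1],"turn": [0,0,0],"claw": 0},
    {"dp": [-0.008,0.054,-0.15],"turn": [0,0,0],"claw": 0},
    {"dp": [-0.008,0.054,-0.15],"turn": [0,0,0],"claw": 0},
    {"dp": [-0.008,0.054,-0.15],"turn": [0,0,0],"claw": 0}
  ]
}}

```text
t: 45.92
ee_pos: [565.3, 204.5, 196.9]
orientation: [-1.572, -0.001, -0.001]
ft_force: [-0.8, -1.5, -1.6]
width: 22.2
```

>>> {"method": "jog_arm", "body": {
  "steps": [
    {"dp": [0,0,-0.1],"turn": [0,0,0],"claw": 0},
    {"dp": [0,0,-0.2],"turn": [0,0,0],"claw": 0},
    {"dp": [0,0,-0.28],"turn": [0,0,0],"claw": 0},
    {"dp": [0,0,-0.31],"turn": [0,0,0],"claw": 0}
  ]
}}

```text
t: 46.25
ee_pos: [564.4, 204.2, 170.3]
orientation: [-1.573, 0.001, 0.001]
ft_force: [-0.3, -0.8, -1.6]
width: 22.0
```

>>> {"method": "jog_arm", "body": {
  "steps": [
    {"dp": [0.01,0.003,-0.03],"turn": [0,0,0],"claw": 0},
    {"dp": [0.01,0.003,-0.05],"turn": [0,0,0],"claw": 0},
    {"dp": [0.01,0.003,-0.06],"turn": [0,0,0],"claw": 0}
  ]
}}

```text
t: 46.5
ee_pos: [566.0, 204.8, 167.1]
orientation: [-1.573, 0.0, 0.0]
ft_force: [-4.2, -0.4, 15.1]
width: 22.1
```

>>> {"method": "jog_arm", "body": {
  "steps": [
    {"dp": [0,0,0.01],"turn": [0,0,0],"claw": 1},
    {"dp": [0,0,0.01],"turn": [0,0,0],"claw": 1},
    {"dp": [0,0,0.01],"turn": [0,0,0],"claw": 1},
    {"dp": [0,0,0.01],"turn": [0,0,0],"claw": 1},
    {"dp": [0,0,0.01],"turn": [0,0,0],"claw": 1},
    {"dp": [0,0,0.01],"turn": [0,0,0],"claw": 1},
    {"dp": [0,0,0.01],"turn": [0,0,0],"claw": 1},
    {"dp": [0,0,0.01],"turn": [0,0,0],"claw": 1}
  ]
}}

```text
t: 47.17
ee_pos: [566.0, 204.8, 167.7]
orientation: [-1.573, 0.0, 0.0]
ft_force: [0.4, -0.2, -0.4]
width: 72.0
```

>>> {"method": "jog_arm", "body": {
  "steps": [
    {"dp": [0,0,0.2],"turn": [0,0,0],"claw": 1},
    {"dp": [0,0,0.5],"turn": [0,0,0],"claw": 1},
    {"dp": [0,0,1],"turn": [0,0,0],"claw": 1},
    {"dp": [0,0,1],"turn": [0,0,0],"claw": 1},
    {"dp": [0,0,1],"turn": [0,0,0],"claw": 1}
  ]
}}

```text
t: 47.58
ee_pos: [567.5, 205.4, 250.3]
orientation: [-1.571, -0.004, -0.004]
ft_force: [-0.4, 0.5, -0.6]
width: 87.9
```

>>> {"method": "jog_arm", "body": {
  "steps": [
    {"dp": [0,-0.7,0.2],"turn": [0,0,0],"claw": 1},
    {"dp": [0,-0.7,0.2],"turn": [0,0,0],"claw": 1},
    {"dp": [0,-0.7,0.2],"turn": [0,0,0],"claw": 1},
    {"dp": [0,-0.7,0.2],"turn": [0,0,0],"claw": 1},
    {"dp": [0,-0.7,0.2],"turn": [0,0,0],"claw": 1},
    {"dp": [0,-0.7,0.2],"turn": [0,0,0],"claw": 1}
  ]
}}

```text
t: 48.08
ee_pos: [567.0, 150.1, 265.2]
orientation: [-1.571, -0.003, -0.002]
ft_force: [-0.6, -0.0, -1.0]
width: 88.2
```

Run:
```python
from h import *
lidlook('w37',[565.6,204.6],180,110)
s=grab('side','side2'); t=grab('top','top2')
a=cv2.resize(s['img'][140:240,180:300,::-1],(480,400),interpolation=cv2.INTER_CUBIC); b=cv2.resize(t['img'][150:230,140:220,::-1],(400,400)); 
cv2.imwrite('pics/fin.png',np.hstack([a,b[:,:320]]))
t0=pickle.load(open('pics/top0.pkl','rb'))
for k,uv in dict(vial=(316,152),weight=(317,211),tape=(408,160)).items(): print(k,bydepth(t0,[uv])[0].round(1),bydepth(t,[uv])[0].round(1))
df=np.abs(t['img'].astype(int)-t0['img']).max(2); print('diff near loupe',df[270:310,310:355].max(),'tape',df[125:170,375:420].max(),'vial',df[143:162,308:324].max(),'weight',df[203:219,309:325].max())
```

```text
jaw [1.0e+00 9.0e-04 3.2e-03] y [ 3.2e-03 -3.0e-04 -1.0e+00] turn to nominal/pi [ 0.0001  0.001  -0.0003] pos [567.1 150.2 265.3] q [ 0.24  0.28  1.64 -0.    1.21  0.24]
knob top z 221.87 993 enc [565.88 204.83  22.98]
disc z 196.61 5353 [565.9  204.88  64.13]
disc hull fit (array([565.92218819, 204.91224409]), np.float64(63.79999560960516), np.float64(0.10008708483320704), np.float64(0.9814814814814815))
rel TCP knob [-1.11 54.75] disc [-1.08 54.8 ]
vial [ 680.6 -156.    56.4] [ 681.4 -156.4   53.2]
weight [ 532.4 -156.5   31.9] [ 532.4 -156.5   31.6]
tape [ 662.9 -399.    24.9] [ 663.2 -399.4   23.8]
diff near loupe 4 tape 4 vial 5 weight 3
```

View pics/fin.png

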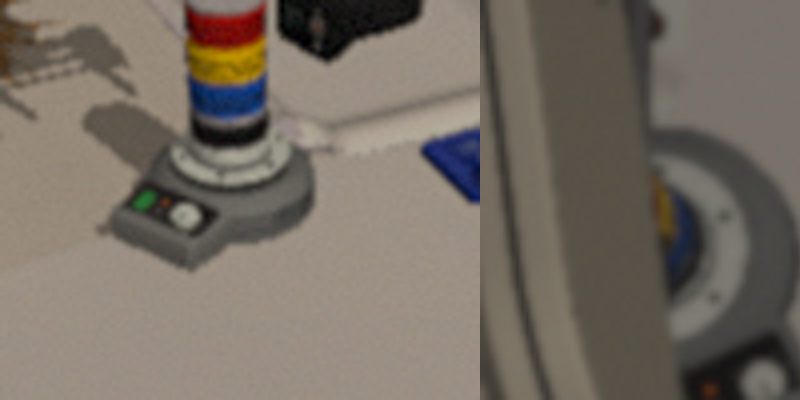

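View pics/w37.png

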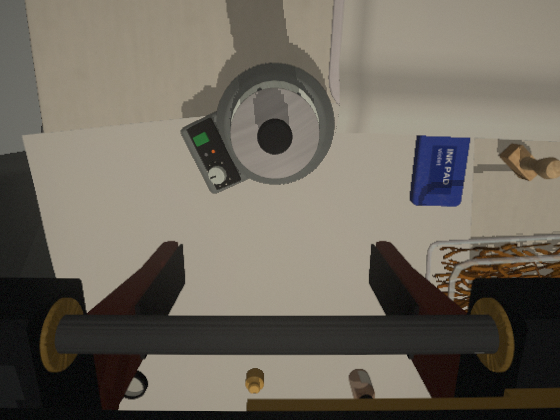

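Lid knob top is at 221.9 mm against 222 expected, the stack is centred, and the bystanders have not moved. I am handing in.

```bash
python3 -c "
from workcell import ctrl
print(ctrl.get_obs()['t'], ctrl.close_job())"
```

```text
the job is handed in; nothing more can be done
48.2333 None
```

The stack is built in the shaker seat and handed in at 48 s of the 122 s allowed: pan, blue, yellow, red, then the lid. `close_job` reports no verdict, so success rests on my own checks.

**Seated heights and centring (wrist camera, after each release):**

| Part | Height measured (mm) | Height expected (mm) | Centre x, y (mm) |
|---|---|---|---|
| Pan rim | 99.9 | 100 | 565.6, 204.5 |
| Blue rim | 130.0 | 130 | 565.4, 204.6 |
| Yellow rim | 159.9 | 160 | 565.4, 204.6 |
| Red rim | 189.9 | 190 | 565.6, 204.7 |
| Lid knob top | 221.9 | 222 | 565.9, 204.8 |

The shaker seat measured about (566.0, 204.5), so all centres lie within about 0.7 mm of it and of each other.

**Bystanders:** the weight, vial, tape roll and hand lens show no change between the first and last top pictures.

**What disagreed:**
- **Fingertips:** the real fingertips end about 35 mm above the reported tool point (wrist and side cameras agree), not at it as the interface text says. My first grasp of the pan closed in empty air just above it. The pan was not moved, and I corrected all later grasps for the offset.
- **Rim heights:** triangulating the coloured outlines gave rims 8–12 mm too low, because shaded walls biased the contours. I used the depth readings instead, about 40 mm on the table, which match the given sizes.
- **Final top view:** the arm partly hid the stack, so the final lid check rests on the wrist view. The side view confirmed the order from pan to red, but the lid was outside that crop.

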